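# Turn over and load a cover into the assembly fixture

### The job

First clear the fixture: lift the setting block out of the pocket and hang it by its handle on the hook of the stand. Then tip the cover that stands on the slideway over so that it lies with its open rim down, and slide it along, without lifting it off the slideway, until it drops flat into the pocket. Finally swing the clamp all the way down onto it; leave the spare cover on its ledge and everything else where it is.

Things in the scene. Friction and masses are not known exactly. Their poses are not given: they have to be found in the camera images.
- fixture: fixed steel fixture. Origin on the bench under the pocket's centre, z up; covers slide along +y into the pocket. Slideway deck: y -260 to -38, top 20 mm above the bench, open at its -y end. Side rails along slideway and pocket: inner faces x +-53.5, 10 mm thick, tops 34 mm high. Spare cover's ledge beyond the +x rail: x 66 to 180, y -215 to -85, top 20 mm. Clamp post: y 61 to 95 mm
- pocket (a point): centre of the pocket's floor, 12 mm above the bench, 8 mm below the slideway deck. The pocket spans fixture x -53.5 to 53.5, y -38 to 38 mm; an end stop (top 34 mm above the bench) closes it at y 38
- cover_a: aluminium pan-shaped cover 100 x 70 x 30 mm (own x, z, y), 5 mm walls, one big face closed, the other open (rim). Origin: centre of that box. Own y points out of the OPEN side; own z is up at the start (on a long edge). One of two alike: one stands on the slideway, the spare on the ledge; which one, and whether its rim looks to fixture +y or -y, varies.
- cover_b: aluminium pan-shaped cover 100 x 70 x 30 mm (own x, z, y), 5 mm walls, one big face closed, the other open (rim). Origin: centre of that box. Own y points out of the OPEN side; own z is up at the start (on a long edge). One of two alike: one stands on the slideway, the spare on the ledge; which one, and whether its rim looks to fixture +y or -y, varies.
- block: setting block: grey plastic 98 x 66 x 22 mm (own x, y, z) with a steel handle, at first in the pocket, long side across the slideway. Origin: centre of its underside. The handle is an upright U of 10 mm round bar in the own x-z plane: legs at x +-42, level bar along own x with its centre line 72 mm above the underside, 45 mm free below it. 0.25 kg
- block_bar (a point): middle of the handle's level bar, on its centre line (moves with the block)
- hook_stand: fixed steel stand: base 110 x 110 x 12 mm, post 16 mm thick, 215 mm high, at the origin (underside's centre, z up). One upturned hook of 8 mm bar points along own -x in the own x-z plane: it sinks from the post's top to its lowest point at x -65, then rises to its tip at x -90 mm, 214 mm above the bench
- hook_seat (a point): top surface of the hook's bar at its lowest point, 194 mm above the bench, 65 mm from the post; the hung handle's bar lies here, along the stand's y
- clamp (a joint): clamp arm angle, rad: 0 = all the way down, level over the pocket with its rubber foot on the seated cover; at the start about 1.95 to 2.25 (raised, leaning back, away from the pocket). Stiff hinge, stays where it is left; about 2 N at the tip moves it
- clamp_tip (a point): centre of the black T-handle (18 mm thick, 56 mm long along fixture x) at the clamp arm's free end, 105 mm from the hinge axis. The arm is 24 mm wide, 10 mm thick
- clamp_hinge (a point): middle of the clamp's hinge axis, which runs along fixture x at fixture y +78, 62 mm above the bench; the closed arm points along fixture -y
- wrench: bystander: steel wrench 170 mm, lying beyond the fixture; origin at its underside's middle
- hub: bystander: flanged steel hub, 72 mm across, 34 mm high; origin under its centre
- jar: bystander: white jar 64 mm across, 75 mm high; origin under its centre
- oiler: bystander: white bottle 52 mm across, 150 mm high; origin under its centre

How it is judged:
On the way, in this order (a step that is already met when the one before it is completed fails the run):
1. the setting block hangs freely by its handle on the hook, let go (distance between block_bar and hook_seat below 0.035 m and contact force between block and hook_stand above 0.5 N and contact force between the fingers and block below 0.1 N and height (world z) of block above 0.09 m and linear speed of block below 0.1 m/s), for 0.2 s.
2. the cover from the slideway lies rim down, not yet in the pocket (((angle between cover_a's own y axis and vertical above 3 rad and horizontal distance between cover_a and pocket above 0.04 m) or (angle between cover_b's own y axis and vertical above 3 rad and horizontal distance between cover_b and pocket above 0.04 m))), for 0.1 s.
3. the cover lies flat, rim down, in the pocket (((angle between cover_a's own y axis and vertical above 3.04 rad and horizontal distance between cover_a and pocket below 0.008 m and height (world z) of cover_a between 0.024 and 0.0295 m and linear speed of cover_a below 0.02 m/s and distance of cover_b from where it was at the start of the episode below 0.015 m) or (angle between cover_b's own y axis and vertical above 3.04 rad and horizontal distance between cover_b and pocket below 0.008 m and height (world z) of cover_b between 0.024 and 0.0295 m and linear speed of cover_b below 0.02 m/s and distance of cover_a from where it was at the start of the episode below 0.015 m))), for 0.1 s.
4. the clamp is down on the cover (value of joint clamp below 0.05 rad), for 0.1 s.
At the end, for the whole second after the job is handed in: Block hung and let go (bar's middle within 35 mm of the hook's seat, at rest); slideway's cover rim down in the pocket (within 0.1 rad of level, 8 mm of its centre, own centre 24 to 29.5 mm above the bench); clamp within 0.05 rad of fully down; spare cover within 15 mm of its start (all of step 1 and ((angle between cover_a's own y axis and vertical above 3.04 rad and horizontal distance between cover_a and pocket below 0.008 m and height (world z) of cover_a between 0.024 and 0.0295 m and linear speed of cover_a below 0.02 m/s and distance of cover_b from where it was at the start of the episode below 0.015 m) or (angle between cover_b's own y axis and vertical above 3.04 rad and horizontal distance between cover_b and pocket below 0.008 m and height (world z) of cover_b between 0.024 and 0.0295 m and linear speed of cover_b below 0.02 m/s and distance of cover_a from where it was at the start of the episode below 0.015 m)) and value of joint clamp below 0.05 rad); the robot touches nothing.
It fails at once if a cover is lifted off the slideway or ledge (its centre rises more than 30 mm) (height (world z) of any of cover_a, cover_b above 0.085 m).
It fails at once if the spare cover is moved: both covers are more than 15 mm from their starts (distance of each of cover_a, cover_b from where it was at the start of the episode above 0.015 m).
It fails at once if a bystander is moved by more than 40 mm (distance of any of wrench, hub, jar, oiler from where it was at the start of the episode above 0.04 m).
It also fails if it takes over 66 s, if anything falls off the work surface, if the arm or the gripper's body presses on something with over 40 N, if the wrist force passes 120 N, or if a joint passes its speed limit or range.

### The arm

A 6-joint arm with a two-finger parallel gripper is mounted at the origin on the work surface. World frame = base frame: x ahead of the robot, y to its left, z up, the work surface at z = 0. Lengths are in m, angles in rad, forces in N, time in s.
With the tool pointing down it reaches from about 0.3 to 0.775 m from the base axis. Payload 14.6 kg.
Tool frame: the origin (TCP) lies on the mounting face of the last link; the fingertips stand 199 mm ahead of it and the grasp point (between the pads) lies 180 mm ahead of it; z points along the fingers, y is the direction in which the jaws open and shut (so a half turn about z gives the same grasp; the last joint's range is limited). The gripper opens to 94 mm and grips with 3 to 60 N. Pads are 16 mm wide; open, the fingers measure 119 mm over their backs; the gripper's body (75 mm by 177 mm) begins 78 mm behind the grasp point.
Start: joints at [1.175, 0.3, 1.521, -0, 1.321, -0.067], TCP at [0.178, 0.521, 0.405] pointing down, gripper open.
Joint ranges: [-3.03, 3.03], [-0.79, 2.21], [0.23, 2.52], [-1.04, 4.18], [0, 3.07], [-2.55, 2.55]. Speed limits (rad/s): [2.22, 2.22, 2.57, 3.14, 3.14, 3.14].

### API

Orientations are given as [roll, pitch, yaw] about the fixed x, y, z axes, in that order (R = Rz(yaw) Ry(pitch) Rx(roll)).
In Python, from station import sensors, vision, job gives the robot as it stands. The module is installed in compiled form; this text tells all that it offers.
- The arm moves only by the tool arm_command, never from a script. Its argument "plan" is one flat list of numbers, 5 for each row, row after row: the closure, from -1 (fully open) to 1 (shut), so that 0 is half open, then the shift along the world's x, y, z scaled (see below), then the turn about the world's z scaled (see below). A call has 1 to 20 rows; each row is the pose to reach, as a shift and turn from the pose commanded when the call began; what a row does not reach only later rows make up. The controller multiplies each number of a shift by 400 mm and each number of a turn by 120 degrees. A row lasts 1/10 s, in which the tool goes at most 50 mm and 8.59 degrees, less where a joint would pass 70% of its speed; a pose out of reach is approached as far as the arm can. A call with a number of a shift or a turn outside -1 to 1 is refused whole. A call with a gripper value outside its range is refused whole. The fingers move at their own pace and stop on an object; "newtons" is the grip in N (left out, the last holds). Time passes only in rows, so rows that repeat a pose let the fingers close. It gives the time, the measured TCP pose, the force and the opening at its end, in the units of the state.
- sensors.get_obs(): the state, without advancing time (a new reading comes with each control period).
- vision.camera(name): name is "side" or "top" or "wrist"; returns the picture (420x560x3 uint8, blue, green, red); there is no depth.
- vision.camera_params(name): a dict with "intrinsics" (3x3 intrinsics, pixels), "rvec" (rotation vector, rad) and "tvec" (3), from world to camera coordinates, as OpenCV has them. Camera axes: x right, y down, z forward; pixel columns grow to the right and rows downward; lengths in m; the calibration is good to about 2 mm. A picture is of the moment at which its call begins: read the wrist's pose just before it. camera_params takes no time and is no camera call; for the wrist camera it gives the pose at the moment of the call.
- job.hand_in(): hands the job in, once; it reports no verdict.
Trained networks look in the newest picture that a camera, given by its name, has taken for a name from the list of things; names that differ only in an ending like _2 or _b are one class to them, and where a whole thing is asked for, a point or a joint stands for the part that bears it (a point fixed in the world has none). Each returns a list of dicts, best first, with "confidence" (0 to 1); they miss things now and then, are a little off and sometimes report something else, mostly with a low value. They report only what shows in the picture. A call takes as long as a camera call.
- vision.search_frame(name, camera): "at" ([row, column] in pixels, amid what is visible of it).
- vision.silhouettes(name, camera): "mask" (420x560 bool, what is visible of it) and "at" ([row, column] in pixels, amid what is visible of it).
- vision.pinpoint(name, camera): "at" ([row, column] in pixels: a listed point, or the origin of a listed thing).
The state is a dict: "time_s": time; "qpos": joint angles; "joint_vel": joint speeds; "tau": joint torques, N m; "ee_pos": TCP position; "eef_rot": TCP orientation; "force": force on the tool from outside, world axes, zero at the start; "moment": the same for the moment, N m; "grip_width": finger opening in m.
Only numpy, scipy, OpenCV 4.12 (cv2) and the standard library are available. Lean on these libraries where they do the work, as an engineer would, in place of code of your own. Each camera call takes 0.05 s, during which the arm holds its last target.

## Working session

There is one attempt and no reset: what is moved stays moved. The work goes in short steps, Python scripts to look and compute and a tool call to move; the robot and the scene stay as the last step left them, time stands still between calls to the robot, and variables do not carry over. Pictures are saved under pics/ and viewed, and the job is handed in when it is done.

Besides the shell and the picture viewer there is one more tool, called after "Request:" as name(argument=value, ...) on one line, values as JSON. arm_command: Moves the arm, as the interface text tells. Its arguments: {"type":"object","properties":{"plan":{"type":"array"},"newtons":{"type":"number"}},"required":["plan"]}

```bash
mkdir -p pics; cat > h.py <<'E'
import numpy as np, cv2
from station import sensors, vision, job
def P(name):
    p=vision.camera_params(name); K=np.array(p["intrinsics"]);R,_=cv2.Rodrigues(np.array(p["rvec"],float));t=np.array(p["tvec"],float).reshape(3);return K,R,t
def ray(name,rc):
    K,R,t=P(name);d=R.T@np.linalg.inv(K)@np.array([rc[1],rc[0],1.]);return -R.T@t,d
def onz(name,rc,z):
    o,d=ray(name,rc);s=(z-o[2])/d[2];return o+s*d
def proj(name,X):
    K,R,t=P(name);c=K@(R@np.array(X,float).reshape(-1,3).T+t[:,None]);return (c[:2]/c[2]).T[:,::-1]
def tri(obs):
    A=np.zeros((3,3));b=np.zeros(3)
    for n,rc in obs:
        o,d=ray(n,rc);d=d/np.linalg.norm(d);M=np.eye(3)-np.outer(d,d);A+=M;b+=M@o
    return np.linalg.solve(A,b)
def snap(name,f):
    im=vision.camera(name);cv2.imwrite("pics/"+f,im);return im
def obs():
    o=sensors.get_obs();print({k:np.round(o[k],4).tolist() for k in("time_s","qpos","ee_pos","eef_rot","force","grip_width")});return o
E
python3 - <<'E'
from h import *
np.set_printoptions(precision=4,suppress=True)
obs()
for n in("side","top","wrist"):
    snap(n,n+"0.png");K,R,t=P(n);print(n,K[0,0],-R.T@t,R[2])
for n in("side","top"):
    for k in("pocket","block_bar","hook_seat","clamp_tip","clamp_hinge","fixture","hook_stand","cover_a","block"):
        print(n,k,[(np.round(d["at"],1).tolist(),round(d["confidence"],2)) for d in vision.pinpoint(k,n)][:3])
E
```

```text
{'time_s': 0.0, 'qpos': [1.1754, 0.3005, 1.5216, 0.0, 1.3207, -0.0666], 'ee_pos': [0.1776, 0.5205, 0.4041], 'eef_rot': [-3.1405, -0.0001, 2.8128], 'force': [-0.483, -0.1695, -0.1437], 'grip_width': 0.0941}
side 392.1902676100208 [0.5313 0.9098 0.6288] [ 0.0225 -0.8723 -0.4884]
top 426.1867818421035 [0.4096 0.0409 1.4283] [ 0.1317 -0.0114 -0.9912]
wrist 349.6622543922803 [0.1133 0.5415 0.3834] [ 0.2241 -0.0769 -0.9715]
side pocket [([270.9, 303.3], 0.94)]
side block_bar [([244.0, 301.6], 0.89)]
side hook_seat [([140.6, 269.5], 0.73), ([184.8, 258.7], 0.29)]
side clamp_tip [([269.5, 303.5], 0.67), ([258.9, 299.5], 0.65)]
side clamp_hinge [([275.4, 301.8], 0.76)]
side fixture [([271.7, 304.7], 0.7)]
side hook_stand [([186.9, 261.2], 0.68)]
side cover_a [([224.3, 265.1], 0.74), ([220.7, 311.3], 0.57)]
side block [([269.9, 305.9], 0.81), ([183.2, 259.5], 0.38)]
top pocket [([241.0, 258.1], 0.71)]
top block_bar [([242.6, 250.1], 0.62)]
top hook_seat [([211.2, 410.9], 0.68)]
top clamp_tip [([233.0, 208.3], 0.54)]
top clamp_hinge [([236.6, 231.0], 0.86), ([214.5, 306.6], 0.69)]
top fixture [([245.4, 255.9], 0.61)]
top hook_stand [([203.9, 412.2], 0.7)]
top cover_a [([212.7, 308.0], 0.76), ([250.3, 303.7], 0.61), ([243.9, 257.6], 0.51)]
top block [([244.6, 255.6], 0.9), ([243.6, 256.9], 0.35)]
```

View pics/side0.png

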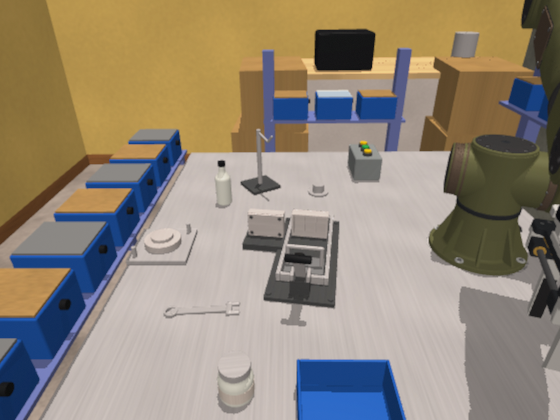

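View pics/top0.png

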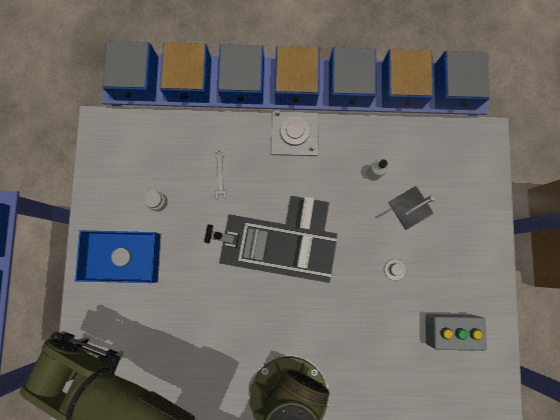

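View pics/wrist0.png

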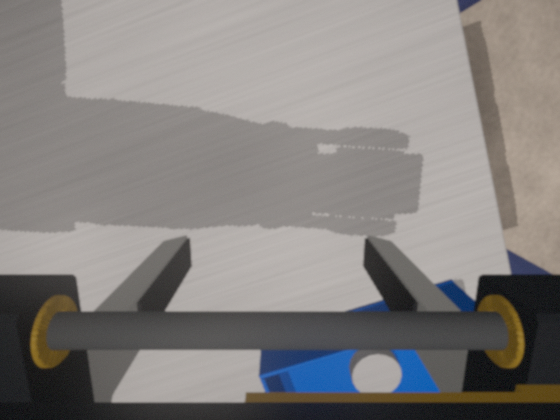

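```bash
python3 - <<'E'
from h import *
a=cv2.imread("pics/top0.png")[175:300,190:450];cv2.imwrite("pics/top0z.png",cv2.resize(a,None,fx=3,fy=3,interpolation=cv2.INTER_CUBIC))
a=cv2.imread("pics/side0.png")[120:310,205:355];cv2.imwrite("pics/side0z.png",cv2.resize(a,None,fx=3,fy=3,interpolation=cv2.INTER_CUBIC))
np.set_printoptions(precision=4,suppress=True)
for rc in [(270.9,303.3)]: print("pocket side",onz("side",rc,.012))
print("pocket top",onz("top",(241,258.1),.012))
print("hook", tri([("side",(140.6,269.5)),("top",(211.2,410.9))]),onz("top",(211.2,410.9),.194),onz("side",(140.6,269.5),.194))
print("stand",onz("top",(203.9,412.2),0),onz("side",(186.9,261.2),0))
print("hinge",onz("top",(236.6,231),.062),onz("side",(275.4,301.8),.062))
print("bar",tri([("side",(244,301.6)),("top",(242.6,250.1))]))
print("fixture",onz("top",(245.4,255.9),0),onz("side",(271.7,304.7),0))
print("tip",tri([("side",(258.9,299.5)),("top",(233,208.3))]))
E
```

```text
pocket side [0.4825 0.1222 0.012 ]
pocket top [0.4933 0.1117 0.012 ]
hook [ 0.5797 -0.3427  0.1928] [ 0.5809 -0.3424  0.194 ] [ 0.5782 -0.3387  0.194 ]
stand [ 0.633  -0.4075  0.    ] [ 0.614  -0.3872  0.    ]
hinge [0.5023 0.1964 0.062 ] [0.4906 0.2025 0.062 ]
bar [0.4858 0.1318 0.0997]
fixture [0.4792 0.1192 0.    ] [0.4782 0.1102 0.    ]
tip [0.5025 0.2553 0.1476]
```

View pics/top0z.png

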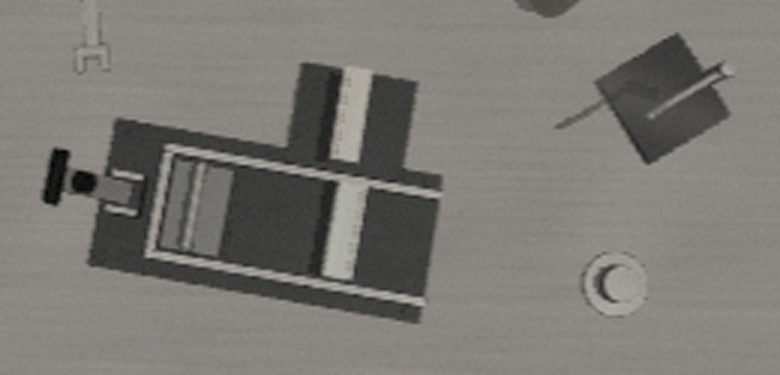

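View pics/side0z.png

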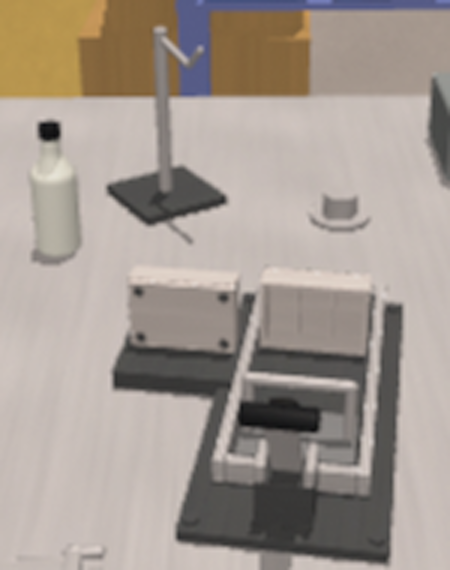

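Request:
arm_command(plan=[-1,0.6,-1,0.1,0.05,-1,0.6,-1,0.1,0.05,-1,0.6,-1,0.1,0.05,-1,0.6,-1,0.1,0.05,-1,0.6,-1,0.1,0.05,-1,0.6,-1,0.1,0.05,-1,0.6,-1,0.1,0.05,-1,0.6,-1,0.1,0.05,-1,0.6,-1,0.1,0.05,-1,0.6,-1,0.1,0.05,-1,0.6,-1,0.1,0.05,-1,0.6,-1,0.1,0.05,-1,0.6,-1,0.1,0.05])

```text
time_s: 2.35
ee_pos: [0.4171, 0.1214, 0.4446]
eef_rot: [3.142, -0.0, 2.919]
force: [-1.1, 0.4, 1.1]
grip_width: 0.0944
```

```bash
python3 - <<'E'
from h import *
np.set_printoptions(precision=4,suppress=True)
obs()
im=snap("wrist","wrist1.png");im2=snap("side","side1.png");np.save("wp1.npy",np.hstack([P("wrist")[1],P("wrist")[2][:,None]]))
a=im2[120:310,205:355];cv2.imwrite("pics/side1z.png",cv2.resize(a,None,fx=3,fy=3,interpolation=cv2.INTER_CUBIC))
E
```

```text
{'time_s': 2.35, 'qpos': [0.1988, 0.006, 1.7656, 0.0001, 1.37, -1.1491], 'ee_pos': [0.4171, 0.1214, 0.4446], 'eef_rot': [3.1415, -0.0001, 2.9187], 'force': [-1.1049, 0.4352, 1.05], 'grip_width': 0.0944}
```

View pics/wrist1.png

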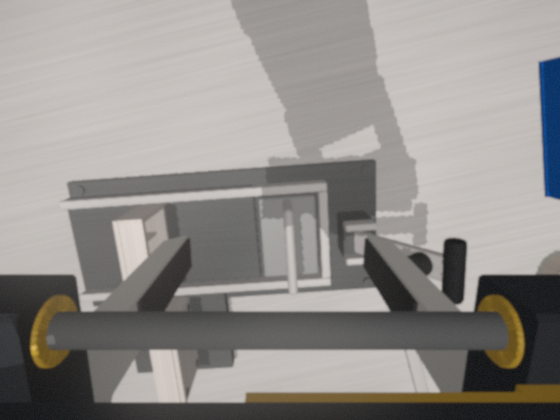

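```bash
cat >> h.py <<'E'
class Cam:
    def __init__(s,K,R,t): s.K,s.R,s.t=K,R,t
    def proj(s,X):
        c=s.K@(s.R@np.array(X,float).reshape(-1,3).T+s.t[:,None]);return (c[:2]/c[2]).T[:,::-1]
E
python3 - <<'E'
from h import *
a=cv2.imread("pics/wrist1.png")
cv2.imwrite("pics/w1a.png",cv2.resize(a[150:310,50:250],None,fx=4,fy=3.7,interpolation=cv2.INTER_CUBIC))
cv2.imwrite("pics/w1b.png",cv2.resize(a[150:310,240:400],None,fx=4,fy=3.7,interpolation=cv2.INTER_CUBIC))
E
```

```text
(no output)
```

View pics/w1a.png

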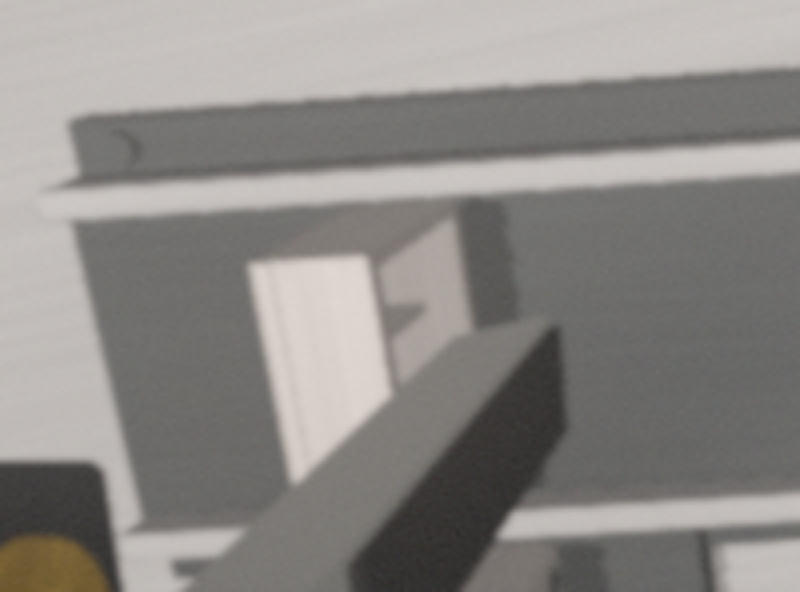

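View pics/w1b.png

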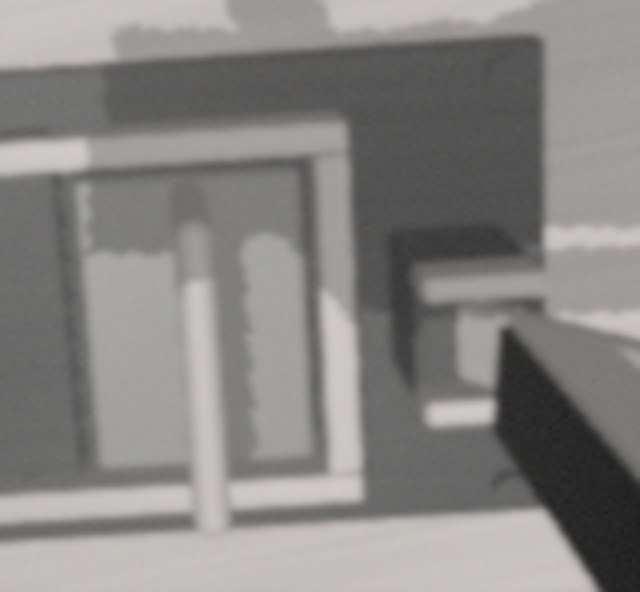

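View pics/side1z.png

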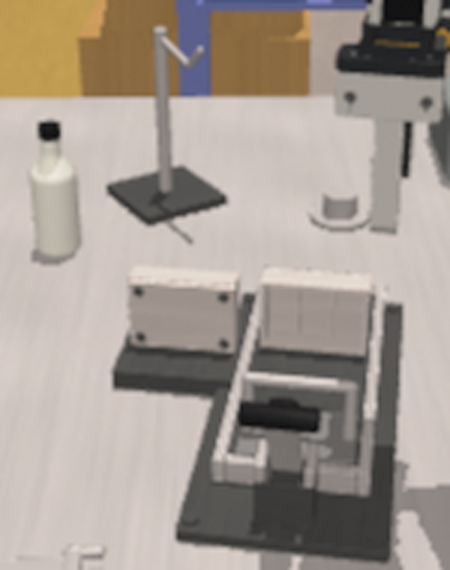

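```bash
python3 - <<'E'
from h import *
from scipy.optimize import least_squares
np.set_printoptions(precision=4,suppress=True)
pts=[((181.9,326.75),(-63.5,48,34)),((191.9,318.75),(-53.5,38,34)),((277.8,322),(53.5,38,34)),((285.1,330.5),(63.5,48,34)),((208.9,60.5),(-53.5,-260,34)),
((292.5,83),(53.5,-260,34))]
Z=onz("wrist",(0,0),.1)
W=[];F=[]
for rc,f in pts:
    w=onz("wrist",rc,f[2]/1e3);W.append(w[:2]);F.append(np.array(f[:2])/1e3)
W=np.array(W);F=np.array(F)
def X(p,F): c,s=np.cos(p[2]),np.sin(p[2]);return F@np.array([[c,s],[-s,c]])+p[:2]
for n in (4,5,6):
    r=least_squares(lambda p:(X(p,F[:n])-W[:n]).ravel(),[.48,.11,-.2],loss='soft_l1',f_scale=.002)
    print(n,r.x,np.degrees(r.x[2]));print((X(r.x,F[:n])-W[:n])*1e3)
# base outline/deck corner
print("deck end corner",onz("wrist",(150+222/3.7,50+75/4),.02),X(r.x,np.array([[-.0535,-.26]])))
E
```

```text
4 [ 0.4823  0.1191 -0.1546] -8.856846942892625
[[ 0.1098  0.2335]
 [-0.821  -0.1738]
 [ 0.467  -0.0871]
 [ 0.1961  0.0283]]
5 [ 0.4824  0.1194 -0.154 ] -8.826093274820934
[[ 0.2141  0.4884]
 [-0.7106  0.0856]
 [ 0.5862  0.229 ]
 [ 0.3109  0.3505]
 [-0.4221 -1.3743]]
6 [ 0.4824  0.1199 -0.1541] -8.830530672620071
[[ 0.1792  0.9368]
 [-0.7464  0.5333]
 [ 0.5491  0.6686]
 [ 0.2744  0.7892]
 [-0.4807 -0.923 ]
 [ 0.1876 -5.8908]]
deck end corner [ 0.3949 -0.1283  0.02  ] [[ 0.3896 -0.1288]]
```

Request:
arm_command(plan=[-1,0.2,-1,0.1,0,-1,0.2,-1,0.1,0,-1,0.2,-1,0.1,0,-1,0.2,-1,0.1,0,-1,0.2,-1,0.1,0,-1,0.2,-1,0.1,0,-1,0.2,-1,0.1,0,-1,0.2,-1,0.1,0,-1,0.2,-1,0.1,0,-1,0.2,-1,0.1,0,-1,0.2,-1,0.1,0])

```text
time_s: 3.55
ee_pos: [0.4978, -0.2781, 0.4845]
eef_rot: [3.141, -0.0, 2.919]
force: [0.6, -0.0, 0.4]
grip_width: 0.094
```

```bash
python3 - <<'E'
from h import *
np.set_printoptions(precision=4,suppress=True)
obs()
im=snap("wrist","wrist2.png")
for k in("hook_seat","hook_stand"):
  for d in vision.pinpoint(k,"wrist")[:2]:
    print(k,d["at"],d["confidence"],onz("wrist",d["at"],.194 if k=="hook_seat" else 0))
cv2.imwrite("pics/w2x.png",cv2.resize(im[:300],(800,430),interpolation=cv2.INTER_CUBIC))
E
```

```text
{'time_s': 3.55, 'qpos': [-0.5737, 0.2998, 1.3375, 0.0002, 1.5047, -1.9216], 'ee_pos': [0.4978, -0.2781, 0.4845], 'eef_rot': [3.1412, -0.0004, 2.9187], 'force': [0.6098, -0.0233, 0.3952], 'grip_width': 0.094}
hook_seat [322.0, 227.9] 0.73 [ 0.5856 -0.3419  0.194 ]
hook_stand [99.6, 477.0] 0.67 [ 0.4602 -0.0095  0.    ]
```

View pics/wrist2.png

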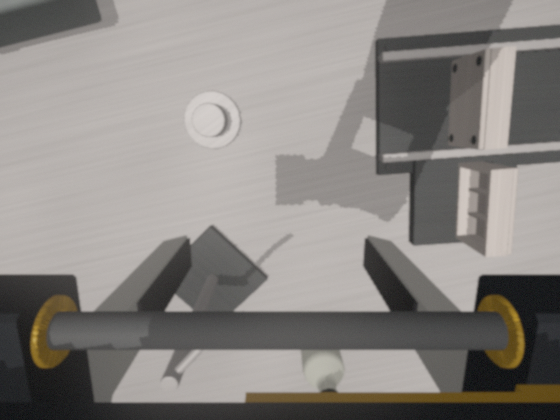

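Request:
arm_command(plan=[-1,0.3,-0.12,0,0,-1,0.3,-0.12,0,0,-1,0.3,-0.12,0,0,-1,0.3,-0.12,0,0,-1,0.3,-0.12,0,0])

```text
time_s: 4.2
ee_pos: [0.618, -0.3266, 0.484]
eef_rot: [3.141, -0.001, 2.919]
force: [0.6, -0.6, 0.5]
grip_width: 0.0939
```

```bash
python3 - <<'E'
from h import *
np.set_printoptions(precision=4,suppress=True)
obs()
im=snap("wrist","wrist3.png")
for k in("hook_seat","hook_stand"):
  for d in vision.pinpoint(k,"wrist")[:2]:
    print(k,d["at"],d["confidence"],onz("wrist",d["at"],.194 if k=="hook_seat" else 0))
cv2.imwrite("pics/w3x.png",cv2.resize(im[80:280,150:350],None,fx=3,fy=3,interpolation=cv2.INTER_CUBIC))
E
```

```text
{'time_s': 4.2, 'qpos': [-0.5386, 0.6268, 0.8736, 0.0, 1.6422, -1.8865], 'ee_pos': [0.618, -0.3266, 0.484], 'eef_rot': [3.1412, -0.0009, 2.9187], 'force': [0.5829, -0.6356, 0.4669], 'grip_width': 0.0939}
hook_seat [174.2, 246.0] 0.75 [ 0.5838 -0.3447  0.194 ]
hook_seat [97.3, 514.3] 0.38 [ 0.5723 -0.1372  0.194 ]
hook_stand [189.8, 223.8] 0.65 [ 0.6215 -0.4024  0.    ]
```

View pics/w3x.png

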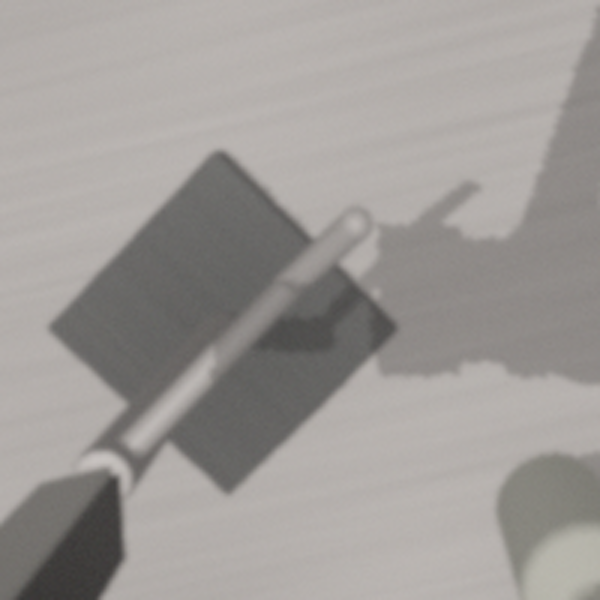

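```bash
python3 - <<'E'
from h import *
np.set_printoptions(precision=4,suppress=True)
Z=lambda x,y,z:onz("wrist",(80+y/3,150+x/3),z)
C=[Z(220,152,.012),Z(50,328,.012),Z(228,493,.012),Z(398,328,.012)]
c=np.mean(C,0);print(C,c)
for i in range(4):
    d=C[(i+1)%4]-C[i];print(np.linalg.norm(d),np.degrees(np.arctan2(d[1],d[0])))
t=Z(360,218,.212);s=Z(290,290,.19);p=Z(103,468,.215);print("tip",t,"seat",s,"post",p)
for q in(t,s):
  d=(q-c)[:2];print(np.linalg.norm(d),np.degrees(np.arctan2(d[1],d[0])))
E
```

```text
[array([ 0.5459, -0.381 ,  0.012 ]), array([ 0.6023, -0.4733,  0.012 ]), array([ 0.6937, -0.4167,  0.012 ]), array([ 0.6362, -0.3243,  0.012 ])] [ 0.6195 -0.3988  0.012 ]
0.10808180051977204 -58.5516960448263
0.1074939991109331 31.76524143874847
0.10876351089445845 121.888995802679
0.10666340363141463 -147.86781357270928
tip [ 0.5703 -0.3222  0.212 ] seat [ 0.5863 -0.3453  0.19  ] post [ 0.6162 -0.3988  0.215 ]
0.09109623123268243 122.70459598662691
0.06300649009091686 121.85081417383954
```

```bash
cat >> h.py <<'E'
FX=np.array([.4824,.1193]);FY=-.154
def f2w(x,y,z):
    c,s=np.cos(FY),np.sin(FY);x/=1e3;y/=1e3;return np.array([FX[0]+c*x-s*y,FX[1]+s*x+c*y,z/1e3])
def w2f(p):
    c,s=np.cos(FY),np.sin(FY);d=np.array(p[:2])-FX;return np.array([c*d[0]+s*d[1],-s*d[0]+c*d[1],p[2]])*1e3
E
python3 - <<'E'
from h import *
np.set_printoptions(precision=4,suppress=True)
M=np.load("wp1.npy");K=P("wrist")[0];R,t=M[:,:3],M[:,3]
def o(rc,z):
    d=R.T@np.linalg.inv(K)@np.array([rc[1],rc[0],1.]);c=-R.T@t;return c+(z-c[2])/d[2]*d
for x,y in((193,280),(202,400),(213,525),(188,195)):print(w2f(o((150+y/3.7,240+x/4),.084)))
# cover top z=90
print("cover")
for x,y in((248,265),(368,255),(272,275)):print(w2f(o((150+y/3.7,50+x/4),.09)))
# clamp tip in full px
for rc in((240,455),(262,455)):
  for z in(.14,.15,.16):print(w2f(o(rc,z)))
print("grasp",f2w(-22,0,84))
# tip from top, side triangulated
print(w2f([.5025,.2553,.1476]))
E
```

```text
[-30.325    0.4793  84.    ]
[ 4.8201  0.6695 84.    ]
[43.256  1.308 84.   ]
[-54.2369   0.6916  84.    ]
cover
[ -48.3417 -173.7776   90.    ]
[ -49.0523 -143.6497   90.    ]
[ -45.1677 -168.3327   90.    ]
[-24.604 141.16  140.   ]
[-28.4038 136.0387 150.    ]
[-32.2036 130.9175 160.    ]
[ -4.3625 142.2023 140.    ]
[ -8.8755 137.0443 150.    ]
[-13.3885 131.8863 160.    ]
grasp [0.4607 0.1227 0.084 ]
[ -0.9992 137.4737 147.6   ]
```

Request:
arm_command(plan=[0,-0.39,1,-0.15,-0.75,0,-0.39,1,-0.15,-0.75,0,-0.39,1,-0.15,-0.75,0,-0.39,1,-0.15,-0.75,0,-0.39,1,-0.15,-0.75,0,-0.39,1,-0.15,-0.75,0,-0.39,1,-0.15,-0.75,0,-0.39,1,-0.15,-0.75,0,-0.39,1,-0.15,-0.75,0,-0.39,1,-0.15,-0.75,0,-0.39,1,-0.15,-0.75,0,-0.39,1,-0.15,-0.75])

```text
time_s: 5.55
ee_pos: [0.4605, 0.0727, 0.4255]
eef_rot: [3.14, -0.001, 1.346]
force: [1.0, 0.8, -0.0]
grip_width: 0.0467
```

Request:
arm_command(plan=[0,0,0.126,0,-0.7165,0,0,0.126,0,-0.7165,0,0,0.126,0,-0.7165,0,0,0.126,0,-0.7165,0,0,0.126,0,-0.7165,0,0,0.126,0,-0.7165,0,0,0.126,-0.1,-0.7165,0,0,0.126,-0.2,-0.7165,0,0,0.126,-0.25,-0.7165,0,0,0.126,-0.25,-0.7165,0,0,0.126,-0.25,-0.7165])

```text
time_s: 6.65
ee_pos: [0.4613, 0.1226, 0.3247]
eef_rot: [3.142, 0.0, -0.154]
force: [-0.2, 0.2, -0.1]
grip_width: 0.047
```

```bash
python3 - <<'E'
from h import *
np.set_printoptions(precision=4,suppress=True)
o=obs();print(w2f(o["ee_pos"]))
im=snap("wrist","wrist4.png");s=snap("side","side4.png")
cv2.imwrite("pics/s4z.png",cv2.resize(s[120:310,205:405],None,fx=3,fy=3,interpolation=cv2.INTER_CUBIC))
for n in("wrist","side"):
  for d in vision.pinpoint("block_bar",n)[:2]:
    print(n,d["at"],d["confidence"],w2f(onz(n,d["at"],.084)))
E
```

```text
{'time_s': 6.65, 'qpos': [0.183, 0.2259, 1.8132, -0.0, 1.1025, 1.9081], 'ee_pos': [0.4613, 0.1226, 0.3247], 'eef_rot': [3.1416, 0.0, -0.1544], 'force': [-0.2, 0.19, -0.059], 'grip_width': 0.047}
[-21.3918  -0.0056 324.7077]
wrist [200.4, 273.7] 0.77 [-0.8118  1.6705 84.    ]
side [244.7, 300.5] 0.73 [ 9.264  -6.7691 84.    ]
```

View pics/wrist4.png

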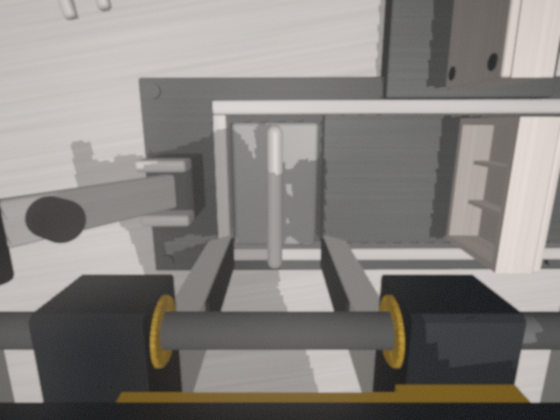

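View pics/s4z.png

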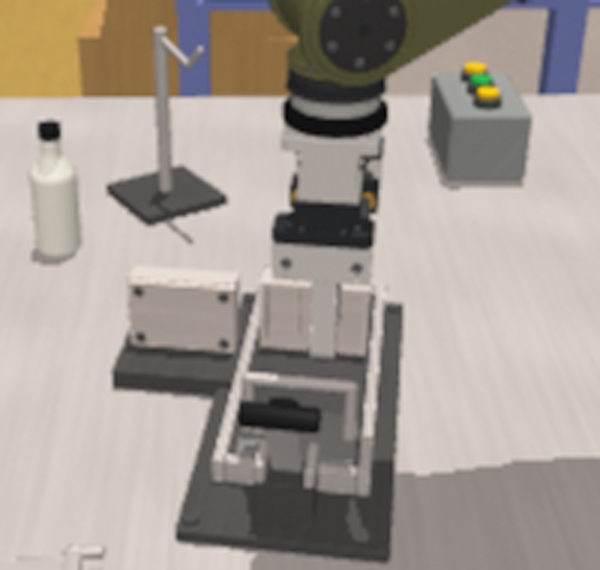

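Request:
arm_command(plan=[0,0,0.002,-0.08,0,0,0,0.002,-0.15,0,0,0,0.002,-0.15,0,1,0,0.002,-0.15,0,1,0,0.002,-0.15,0,1,0,0.002,-0.15,0,1,0,0.002,-0.15,0,1,0,0.002,-0.15,0,1,0,0.002,-0.15,0], newtons=45)

```text
time_s: 7.75
ee_pos: [0.4617, 0.1238, 0.265]
eef_rot: [-3.141, -0.001, -0.154]
force: [-0.6, 1.5, 3.4]
grip_width: 0.0086
```

Request:
arm_command(plan=[1,0,0,0.05,0,1,0,0,0.1,0,1,0,0,0.15,0,1,0,0,0.22,0,1,0,0,0.3,0,1,0,0,0.38,0,1,0,0,0.45,0,1,0,0,0.45,0,1,0,0,0.45,0,1,0,0,0.45,0])

```text
time_s: 8.75
ee_pos: [0.4615, 0.1237, 0.443]
eef_rot: [3.141, 0.003, -0.154]
force: [0.3, 0.3, -3.3]
grip_width: 0.0085
```

```bash
python3 - <<'E'
from h import *
np.set_printoptions(precision=4,suppress=True)
o=obs();print(w2f(o["ee_pos"]))
im=snap("wrist","wrist5.png");s=snap("side","side5.png")
cv2.imwrite("pics/s5z.png",cv2.resize(s[120:310,205:405],None,fx=3,fy=3,interpolation=cv2.INTER_CUBIC))
for n in("wrist","side"):
  for d in vision.pinpoint("block_bar",n)[:1]:
    print(n,d["at"],d["confidence"],w2f(onz(n,d["at"],o["ee_pos"][2]-.18)))
E
```

```text
{'time_s': 8.75, 'qpos': [0.1852, 0.1087, 1.6609, 0.0, 1.3747, 1.9099], 'ee_pos': [0.4615, 0.1237, 0.443], 'eef_rot': [3.1407, 0.0025, -0.1539], 'force': [0.2798, 0.2916, -3.3183], 'grip_width': 0.0085}
[-21.2977   1.1645 442.9993]
wrist [223.4, 278.3] 0.59 [  0.7811  -0.4463 262.9993]
side [177.6, 306.6] 0.57 [ -0.538  -10.9843 262.9993]
```

View pics/wrist5.png

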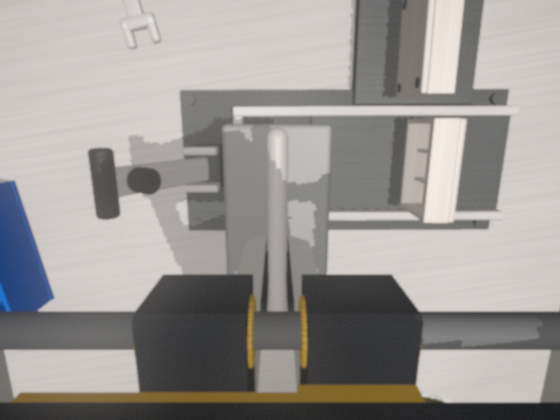

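View pics/s5z.png

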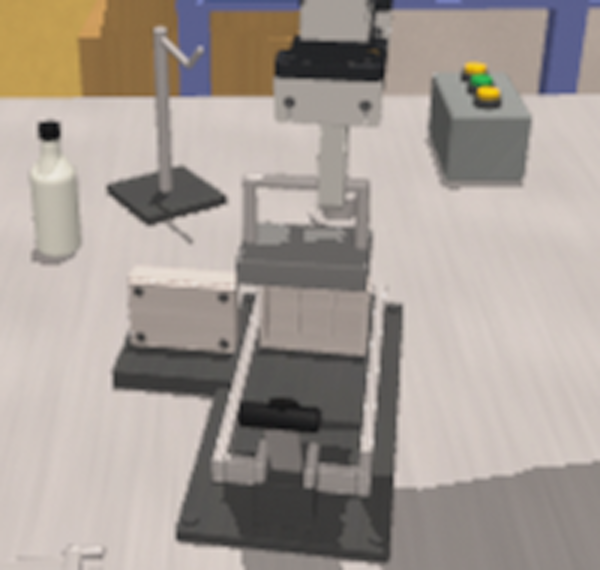

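Request:
arm_command(plan=[1,0.003,-0.03,0,0.01,1,0.01,-0.08,0,0.03,1,0.018,-0.15,0,0.055,1,0.027,-0.23,0,0.08,1,0.037,-0.31,0,0.11,1,0.047,-0.39,0,0.14,1,0.056,-0.47,0,0.17,1,0.066,-0.55,0,0.2,1,0.076,-0.63,0,0.23,1,0.085,-0.71,0,0.255,1,0.095,-0.79,0,0.28,1,0.103,-0.86,-0.02,0.305,1,0.11,-0.92,-0.05,0.325,1,0.114,-0.95,-0.08,0.3385,1,0.116,-0.962,-0.088,0.3385,1,0.116,-0.962,-0.088,0.3385,1,0.116,-0.962,-0.088,0.3385,1,0.116,-0.962,-0.088,0.3385,1,0.116,-0.962,-0.088,0.3385])

```text
time_s: 10.85
ee_pos: [0.508, -0.2605, 0.4101]
eef_rot: [3.141, -0.0, 0.555]
force: [-0.3, -0.1, -1.6]
grip_width: 0.0086
```

```bash
python3 - <<'E'
from h import *
np.set_printoptions(precision=4,suppress=True)
o=obs()
im=snap("wrist","wrist6.png");s=snap("side","side6.png");t=snap("top","top6.png")
cv2.imwrite("pics/s6z.png",cv2.resize(s[100:260,205:365],None,fx=4,fy=3.7,interpolation=cv2.INTER_CUBIC))
cv2.imwrite("pics/t6z.png",cv2.resize(t[160:280,310:470],None,fx=4,fy=4,interpolation=cv2.INTER_CUBIC))
for n in("wrist","side","top"):
  for d in vision.pinpoint("block_bar",n)[:1]:
    print(n,d["at"],d["confidence"],onz(n,d["at"],.228))
  for d in vision.pinpoint("hook_seat",n)[:1]:
    print(n,d["at"],d["confidence"],onz(n,d["at"],.194))
E
```

```text
{'time_s': 10.85, 'qpos': [-0.538, 0.3425, 1.4523, 0.0, 1.346, 0.4773], 'ee_pos': [0.508, -0.2605, 0.4101], 'eef_rot': [3.1408, -0.0004, 0.5555], 'force': [-0.2748, -0.0996, -1.6353], 'grip_width': 0.0086}
wrist [225.9, 277.0] 0.71 [ 0.5256 -0.2512  0.228 ]
wrist [209.2, 469.6] 0.91 [ 0.5837 -0.3453  0.194 ]
side [138.4, 283.2] 0.71 [ 0.5326 -0.2607  0.228 ]
side [137.0, 269.3] 0.86 [ 0.58   -0.3753  0.194 ]
top [228.6, 377.8] 0.53 [ 0.524  -0.2369  0.228 ]
top [210.8, 409.5] 0.71 [ 0.582  -0.3383  0.194 ]
```

View pics/wrist6.png

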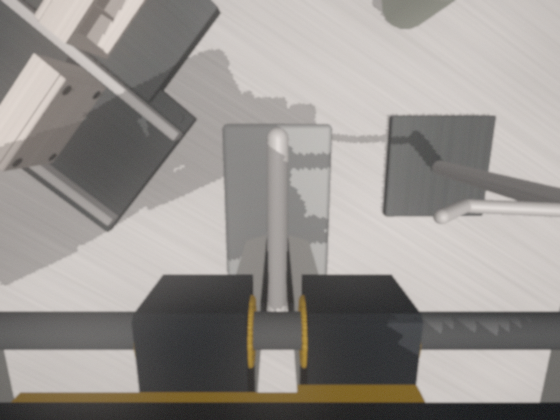

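View pics/s6z.png

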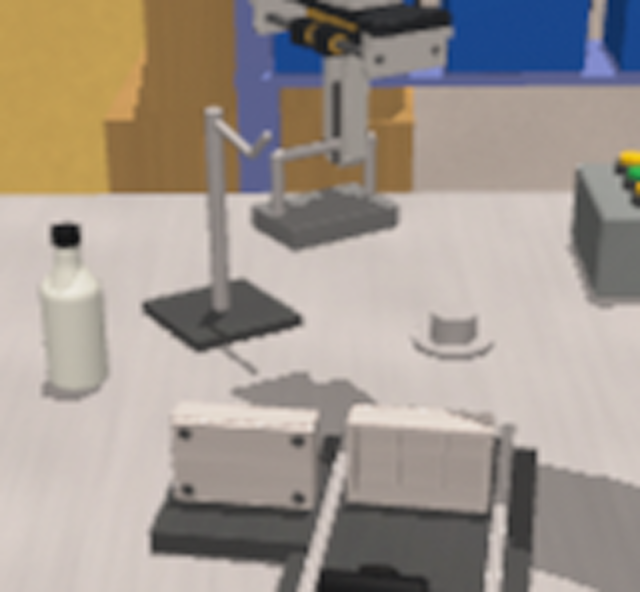

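View pics/t6z.png

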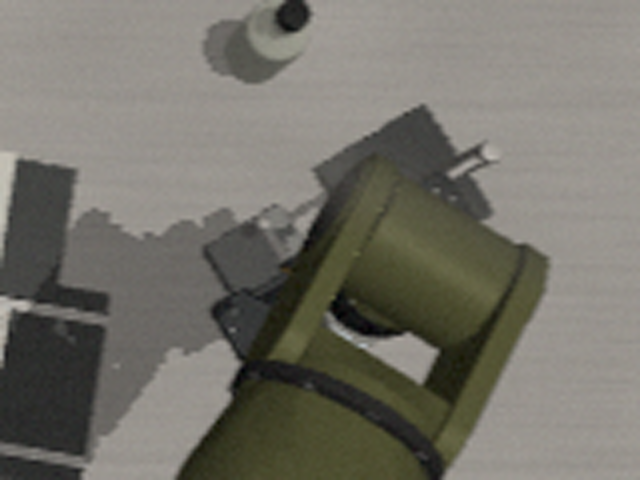

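Request:
arm_command(plan=[1,0.01,-0.016,0,0,1,0.025,-0.04,0,0,1,0.042,-0.068,0,0,1,0.06,-0.097,0,0,1,0.08,-0.129,0,0,1,0.098,-0.158,0,0,1,0.115,-0.186,0,0,1,0.13,-0.21,0,0,1,0.14,-0.226,0,0,1,0.145,-0.234,0,0,1,0.145,-0.234,0,0,1,0.145,-0.234,0,0])

```text
time_s: 12.5
ee_pos: [0.566, -0.3545, 0.4094]
eef_rot: [-3.141, 0.0, 0.555]
force: [-0.5, 1.1, -1.9]
grip_width: 0.0086
```

```bash
python3 - <<'E'
from h import *
np.set_printoptions(precision=4,suppress=True)
o=obs()
im=snap("wrist","wrist7.png");s=snap("side","side7.png")
cv2.imwrite("pics/s7z.png",cv2.resize(s[100:220,205:325],None,fx=5,fy=5,interpolation=cv2.INTER_CUBIC))
E
```

```text
{'time_s': 12.5, 'qpos': [-0.6144, 0.5682, 1.1311, 0.0, 1.4425, 0.4012], 'ee_pos': [0.566, -0.3545, 0.4094], 'eef_rot': [-3.1415, 0.0, 0.5551], 'force': [-0.5247, 1.1087, -1.8678], 'grip_width': 0.0086}
```

View pics/wrist7.png

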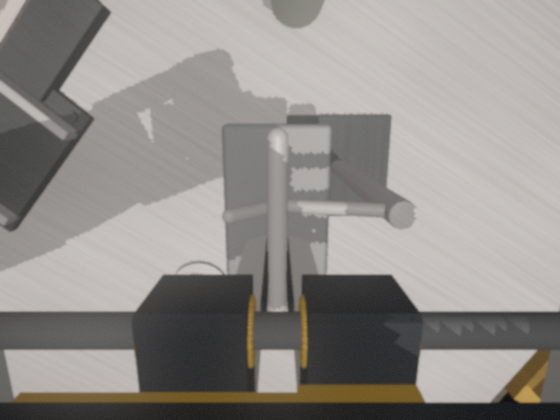

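View pics/s7z.png

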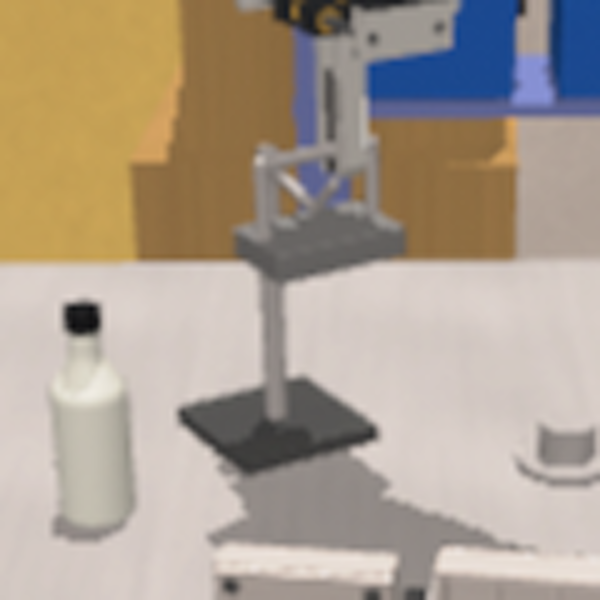

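Request:
arm_command(plan=[1,0,0,-0.02,0,1,0,0,-0.04,0,1,0,0,-0.055,0,1,0,0,-0.065,0,1,0,0,-0.07,0,1,0,0,-0.07,0,1,0,0,-0.07,0])

```text
time_s: 13.3
ee_pos: [0.5661, -0.3548, 0.3821]
eef_rot: [3.14, -0.001, 0.555]
force: [2.4, -3.1, 1.5]
grip_width: 0.0086
```

Request:
arm_command(plan=[1,0.002,-0.003,-0.073,0,1,0.002,-0.003,-0.073,0,0.6,0.002,-0.003,-0.073,0,0.4,0.002,-0.003,-0.073,0,0.2,0.002,-0.003,-0.073,0,0,0.002,-0.003,-0.073,0,0,0.002,-0.003,-0.073,0,0,0.002,-0.003,-0.073,0])

```text
time_s: 14.1
ee_pos: [0.5668, -0.3558, 0.3523]
eef_rot: [-3.141, -0.0, 0.555]
force: [-0.1, 0.2, -0.2]
grip_width: 0.047
```

```bash
python3 - <<'E'
from h import *
np.set_printoptions(precision=4,suppress=True)
o=obs()
im=snap("wrist","wrist8.png");s=snap("side","side8.png")
cv2.imwrite("pics/s8z.png",cv2.resize(s[100:220,205:325],None,fx=5,fy=5,interpolation=cv2.INTER_CUBIC))
E
```

```text
{'time_s': 14.1, 'qpos': [-0.6153, 0.6099, 1.1987, 0.0, 1.333, 0.4004], 'ee_pos': [0.5668, -0.3558, 0.3523], 'eef_rot': [-3.1415, -0.0, 0.5551], 'force': [-0.0899, 0.2168, -0.1523], 'grip_width': 0.047}
```

View pics/wrist8.png

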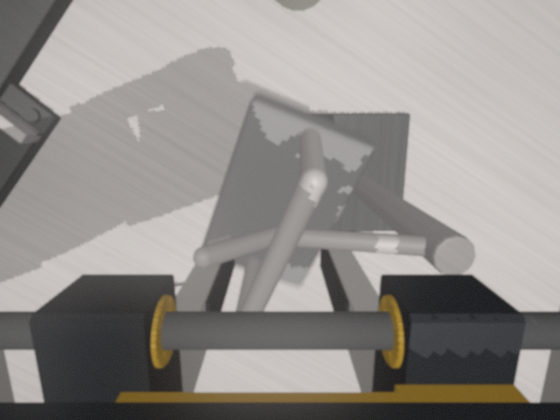

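View pics/s8z.png

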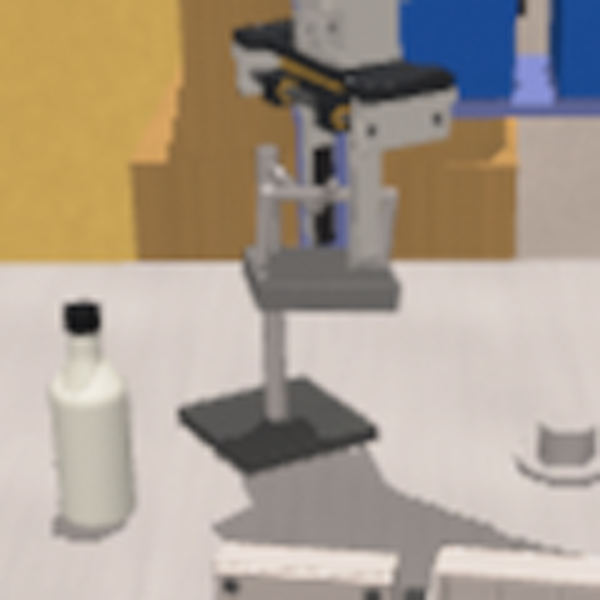

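Request:
arm_command(plan=[-0.2,0,0,0,0,-0.4,0,0,0,0,-0.5,0,0,0,0,-0.5,0,0,0,0,-0.5,0,0,0,0])

```text
time_s: 14.7
ee_pos: [0.5668, -0.3559, 0.3522]
eef_rot: [-3.142, 0.0, 0.555]
force: [0.4, -0.3, -0.2]
grip_width: 0.0705
```

```bash
python3 - <<'E'
from h import *
np.set_printoptions(precision=4,suppress=True)
o=obs()
im=snap("wrist","wrist9.png");s=snap("side","side9.png")
cv2.imwrite("pics/s9z.png",cv2.resize(s[100:220,205:325],None,fx=5,fy=5,interpolation=cv2.INTER_CUBIC))
E
```

```text
{'time_s': 14.7, 'qpos': [-0.6154, 0.61, 1.1988, 0.0, 1.3329, 0.4004], 'ee_pos': [0.5668, -0.3559, 0.3522], 'eef_rot': [-3.1415, 0.0, 0.555], 'force': [0.3503, -0.2502, -0.2123], 'grip_width': 0.0705}
```

View pics/wrist9.png

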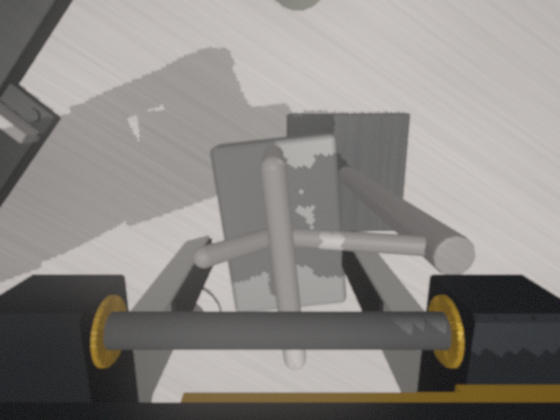

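View pics/s9z.png

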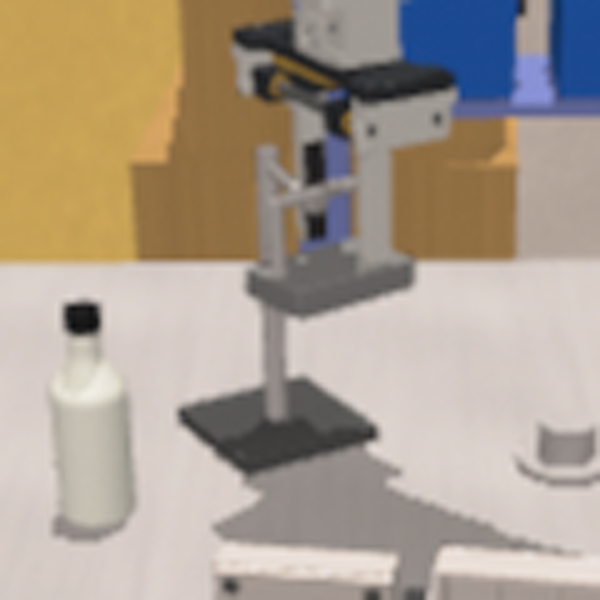

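Request:
arm_command(plan=[-0.5,0,0,0,0,-0.5,0,0,0,0,-0.5,0,0,0,0,-0.5,0,0,0,0,-0.5,0,0,0.05,0,-0.5,0,0,0.1,0,-0.5,0,0,0.2,0,-0.5,0,0,0.3,0,-0.5,0,0,0.35,0,-0.5,0,0,0.35,0])

```text
time_s: 15.8
ee_pos: [0.5664, -0.3556, 0.4958]
eef_rot: [3.137, -0.002, 0.555]
force: [0.7, -1.3, 0.3]
grip_width: 0.0704
```

```bash
python3 - <<'E'
from h import *
np.set_printoptions(precision=4,suppress=True)
o=obs()
im=snap("wrist","wrist10.png");s=snap("side","side10.png")
cv2.imwrite("pics/s10z.png",cv2.resize(s[100:220,205:325],None,fx=5,fy=5,interpolation=cv2.INTER_CUBIC))
for n in("wrist","side"):
  for d in vision.pinpoint("block_bar",n)[:1]:
    print(n,d["at"],d["confidence"],onz(n,d["at"],.199))
E
```

```text
{'time_s': 15.8, 'qpos': [-0.6154, 0.5408, 0.9781, 0.0, 1.6171, 0.4004], 'ee_pos': [0.5664, -0.3556, 0.4958], 'eef_rot': [3.1365, -0.0022, 0.5551], 'force': [0.6758, -1.2929, 0.3243], 'grip_width': 0.0704}
wrist [196.3, 282.4] 0.59 [ 0.5791 -0.354   0.199 ]
side [137.3, 269.6] 0.83 [ 0.5784 -0.3575  0.199 ]
```

View pics/wrist10.png

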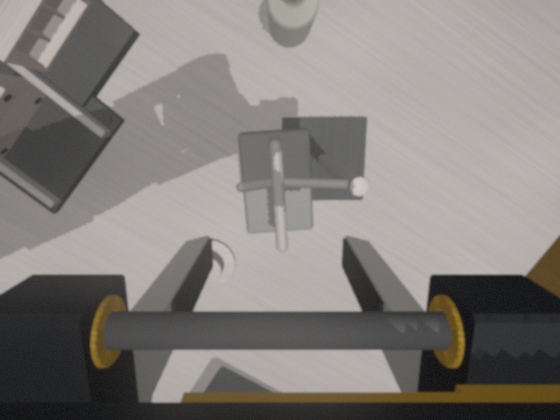

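View pics/s10z.png

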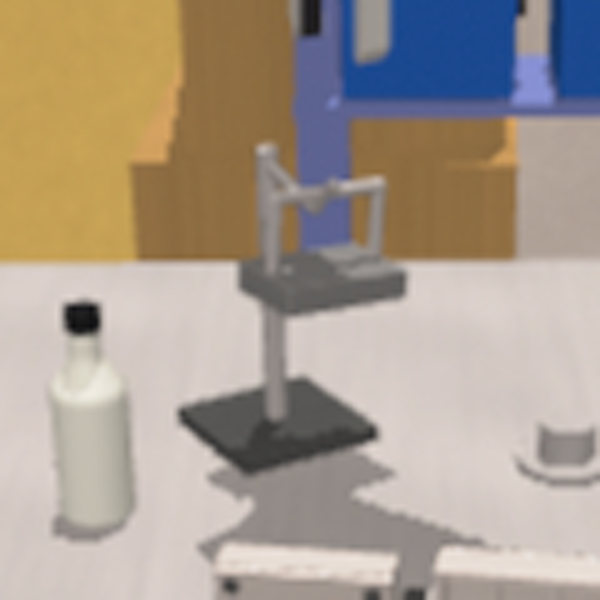

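Request:
arm_command(plan=[0,-0.2925,0.656,0,0.4116,0,-0.2925,0.656,0,0.4116,0,-0.2925,0.656,0,0.4116,0,-0.2925,0.656,0,0.4116,0,-0.2925,0.656,-0.1,0.4116,0,-0.2925,0.656,-0.25,0.4116,0,-0.2925,0.656,-0.25,0.4116,0,-0.2925,0.656,-0.25,0.4116,0,-0.2925,0.656,-0.25,0.4116])

```text
time_s: 16.9
ee_pos: [0.4501, -0.0937, 0.3927]
eef_rot: [-3.141, 0.0, 1.417]
force: [0.9, 0.0, -0.6]
grip_width: 0.0469
```

```bash
python3 - <<'E'
from h import *
np.set_printoptions(precision=4,suppress=True)
o=obs();print(w2f(o["ee_pos"]))
im=snap("wrist","wrist11.png");s=snap("side","side11.png");snap("top","top11.png")
cv2.imwrite("pics/s11z.png",cv2.resize(s[100:320,205:385],None,fx=3,fy=2.7,interpolation=cv2.INTER_CUBIC))
E
```

```text
{'time_s': 16.9, 'qpos': [-0.285, 0.1089, 1.7799, -0.0001, 1.2534, -0.1313], 'ee_pos': [0.4501, -0.0937, 0.3927], 'eef_rot': [-3.141, 0.0001, 1.4172], 'force': [0.8557, 0.0342, -0.623], 'grip_width': 0.0469}
[   0.8056 -215.472   392.7035]
```

View pics/wrist11.png

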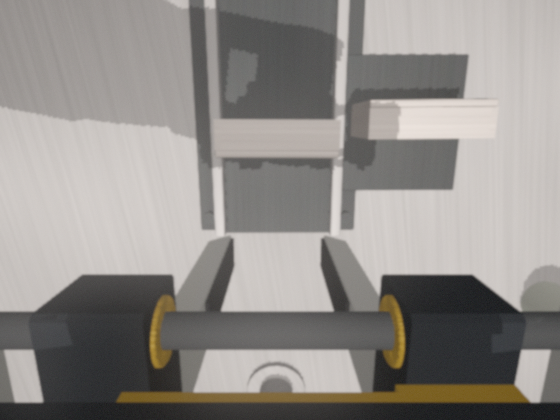

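View pics/s11z.png

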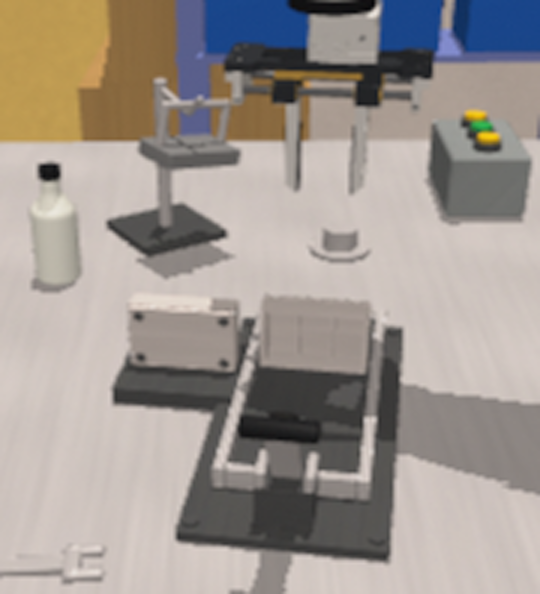

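Request:
arm_command(plan=[0,0,0,-0.1,0,0,0,0,-0.2,0,0,0,0,-0.29,0,0,0.006,0.037,-0.29,0,0,0.0095,0.062,-0.29,0,0,0.0095,0.062,-0.29,0,0,0.0095,0.062,-0.29,0])

```text
time_s: 17.75
ee_pos: [0.454, -0.0689, 0.2773]
eef_rot: [3.14, 0.0, 1.417]
force: [-0.5, -1.3, 0.4]
grip_width: 0.0473
```

```bash
python3 - <<'E'
from h import *
np.set_printoptions(precision=4,suppress=True)
o=obs();print(w2f(o["ee_pos"]))
im=snap("wrist","wrist12.png")
for r in range(90,330,1): pass
E
```

```text
{'time_s': 17.75, 'qpos': [-0.2305, 0.258, 1.9019, -0.0001, 0.9796, -0.0771], 'ee_pos': [0.454, -0.0689, 0.2773], 'eef_rot': [3.1395, 0.0003, 1.4175], 'force': [-0.5105, -1.3134, 0.3708], 'grip_width': 0.0473}
[   0.7865 -190.3613  277.2801]
```

View pics/wrist12.png

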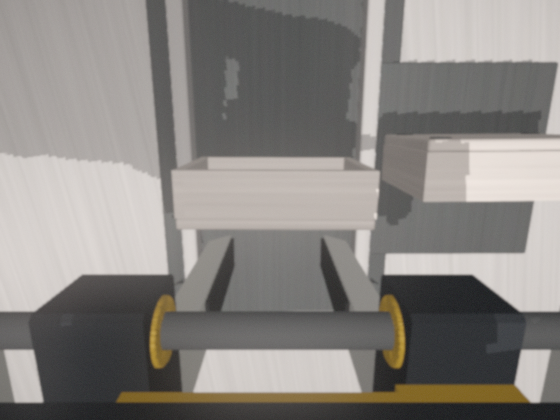

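Request:
arm_command(plan=[0,0.002,0.012,0,0,0,0.004,0.024,0,0,0,0.006,0.036,0,0,0,0.0075,0.048,0,0,0,0.009,0.06,0,0,0,0.011,0.07,0,0])

```text
time_s: 18.4
ee_pos: [0.458, -0.0402, 0.2762]
eef_rot: [-3.141, -0.0, 1.417]
force: [-0.4, -0.8, 0.8]
grip_width: 0.047
```

```bash
python3 - <<'E'
from h import *
np.set_printoptions(precision=4,suppress=True)
o=obs();print(w2f(o["ee_pos"]))
im=snap("wrist","wrist13.png");s=snap("side","side13.png")
cv2.imwrite("pics/c13.png",np.hstack([cv2.resize(s[190:310,235:355],(420,420)),im[:,100:460]]))
E
```

```text
{'time_s': 18.4, 'qpos': [-0.1672, 0.2613, 1.9007, 0.0001, 0.9798, -0.0137], 'ee_pos': [0.458, -0.0402, 0.2762], 'eef_rot': [-3.1414, -0.0001, 1.4173], 'force': [-0.4371, -0.7713, 0.8199], 'grip_width': 0.047}
[   0.3601 -161.3115  276.2016]
```

View pics/c13.png

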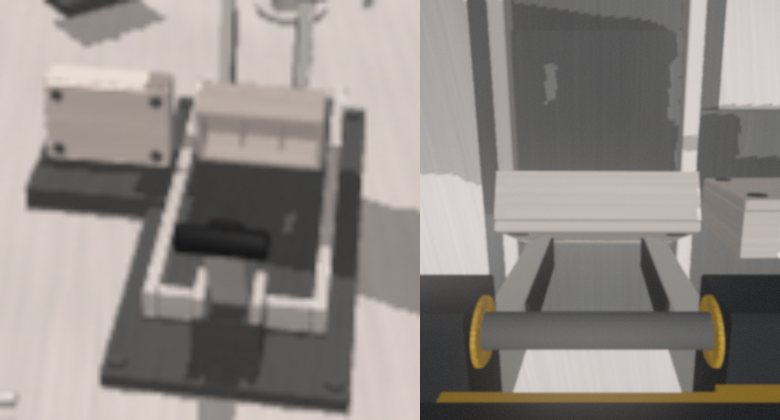

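Request:
arm_command(plan=[0,0.002,0.012,0,0,0,0.004,0.024,0,0,0,0.006,0.036,0,0,0,0.0075,0.048,0,0,0,0.0075,0.048,0,0,0,0.0075,0.048,0,0,0,0.0075,0.048,0,0])

```text
time_s: 19.2
ee_pos: [0.461, -0.0215, 0.2762]
eef_rot: [-3.142, 0.0, 1.417]
force: [-0.5, -0.3, 0.4]
grip_width: 0.0471
```

```bash
python3 - <<'E'
from h import *
np.set_printoptions(precision=4,suppress=True)
o=obs();print(w2f(o["ee_pos"]))
im=snap("wrist","wrist14.png");s=snap("side","side14.png")
cv2.imwrite("pics/c14.png",np.hstack([cv2.resize(s[190:310,235:355],(420,420)),im[:,100:460]]))
E
```

```text
{'time_s': 19.2, 'qpos': [-0.1261, 0.2646, 1.8962, -0.0, 0.9808, 0.0277], 'ee_pos': [0.461, -0.0215, 0.2762], 'eef_rot': [-3.1416, 0.0, 1.417], 'force': [-0.5173, -0.2672, 0.3769], 'grip_width': 0.0471}
[   0.4406 -142.4647  276.2411]
```

View pics/c14.png

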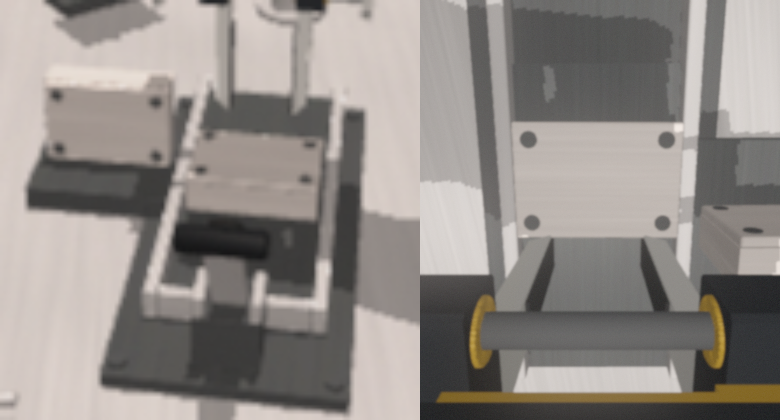

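```bash
python3 - <<'E'
from h import *
for rc in((237,180),(237,280),(122,280)):print(w2f(onz("wrist",rc,.05)))
E
```

```text
[ -58.80938555 -143.66239342   50.        ]
[   2.89733766 -143.68208817   50.        ]
[  2.7649154  -74.75276495  50.        ]
```

Request:
arm_command(plan=[0,-0.0085,-0.054,0,0,0,-0.0085,-0.054,-0.06,0,0,-0.0085,-0.054,-0.12,0,0,-0.0085,-0.054,-0.12,0,0,-0.004,-0.027,-0.12,0,0,0,0,-0.12,0,0,0.004,0.025,-0.12,0,0,0.008,0.05,-0.12,0,0,0.012,0.075,-0.12,0,0,0.016,0.1,-0.12,0,0,0.02,0.125,-0.12,0,0,0.024,0.15,-0.12,0,0,0.027,0.175,-0.12,0,0,0.031,0.2,-0.12,0,0,0.034,0.22,-0.12,0,0,0.034,0.22,-0.12,0])

```text
time_s: 20.9
ee_pos: [0.4746, 0.0676, 0.228]
eef_rot: [-3.141, -0.0, 1.418]
force: [0.4, 1.2, 0.1]
grip_width: 0.047
```

```bash
python3 - <<'E'
from h import *
np.set_printoptions(precision=4,suppress=True)
o=obs();print(w2f(o["ee_pos"]))
im=snap("wrist","wrist15.png");s=snap("side","side15.png")
cv2.imwrite("pics/c15.png",np.hstack([cv2.resize(s[190:310,235:355],(420,420)),im[:,100:460]]))
E
```

```text
{'time_s': 20.9, 'qpos': [0.0649, 0.3815, 1.8762, 0.0006, 0.8842, 0.2173], 'ee_pos': [0.4746, 0.0676, 0.228], 'eef_rot': [-3.1412, -0.0004, 1.418], 'force': [0.437, 1.1515, 0.0532], 'grip_width': 0.047}
[  0.2331 -52.3152 228.0428]
```

View pics/c15.png

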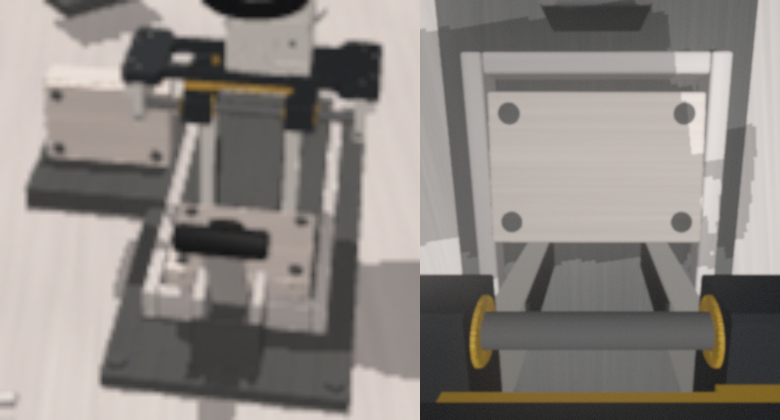

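Request:
arm_command(plan=[0,0.001,0.007,0,0,0,0.002,0.014,0,0,0,0.003,0.02,0,0,0,0.003,0.02,0,0,0,0.003,0.02,0,0])

```text
time_s: 21.5
ee_pos: [0.4758, 0.0746, 0.2283]
eef_rot: [3.141, -0.0, 1.417]
force: [0.1, -0.6, 0.1]
grip_width: 0.0471
```

```bash
python3 - <<'E'
from h import *
np.set_printoptions(precision=4,suppress=True)
o=obs();print(w2f(o["ee_pos"]))
im=snap("wrist","wrist16.png");s=snap("side","side16.png")
cv2.imwrite("pics/c16.png",np.hstack([cv2.resize(s[190:310,235:355],(420,420)),im[:,100:460]]))
for z in(.042,.05):print([w2f(onz("wrist",rc,z)) for rc in((95,280),(243,280))])
E
```

```text
{'time_s': 21.5, 'qpos': [0.0794, 0.3851, 1.8701, 0.0002, 0.8862, 0.233], 'ee_pos': [0.4758, 0.0746, 0.2283], 'eef_rot': [3.1414, -0.0002, 1.4171], 'force': [0.0584, -0.6373, 0.1243], 'grip_width': 0.0471}
[  0.3559 -45.1758 228.307 ]
[array([ 2.3122, 34.3023, 42.    ]), array([  2.4586, -36.2161,  42.    ])]
[array([ 2.2398, 33.7114, 50.    ]), array([  2.3792, -33.3982,  50.    ])]
```

View pics/c16.png

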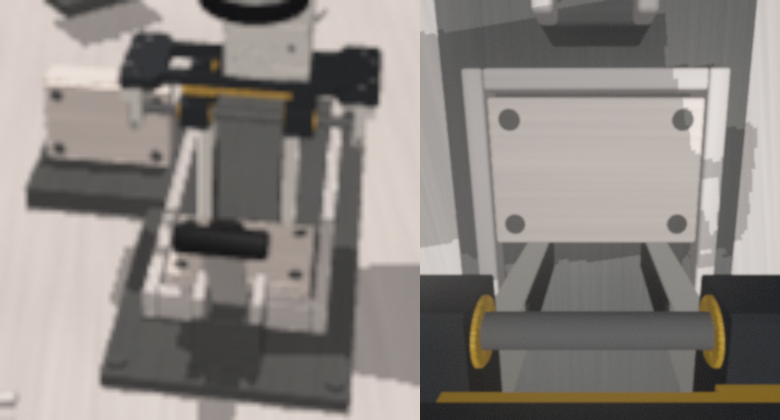

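Request:
arm_command(plan=[0,0.001,0.004,0,0,0,0.001,0.008,0,0,0,0.001,0.008,0,0,0,0.001,0.008,0,0])

```text
time_s: 22.0
ee_pos: [0.4762, 0.0778, 0.2283]
eef_rot: [3.141, -0.0, 1.417]
force: [-0.4, -0.5, -0.1]
grip_width: 0.0472
```

```bash
python3 - <<'E'
from h import *
np.set_printoptions(precision=4,suppress=True)
o=obs();print(w2f(o["ee_pos"]))
im=snap("wrist","wrist17.png");s=snap("side","side17.png")
cv2.imwrite("pics/c17.png",np.hstack([cv2.resize(s[190:310,235:355],(420,420)),im[:,100:460]]))
# predicted corners for seated cover
for z in(42,50):
  print(z,[np.round(proj("wrist",f2w(x,y,z))[0],1).tolist() for x,y in((-50,36),(50,36),(50,-34),(-50,-34))])
E
```

```text
{'time_s': 22.0, 'qpos': [0.086, 0.3868, 1.8676, 0.0002, 0.887, 0.2396], 'ee_pos': [0.4762, 0.0778, 0.2283], 'eef_rot': [3.1414, -0.0002, 1.4171], 'force': [-0.3793, -0.5211, -0.1061], 'grip_width': 0.0472}
[  0.2761 -41.9555 228.292 ]
42 [[98.7, 164.7], [98.7, 385.6], [245.1, 375.4], [245.1, 175.3]]
50 [[97.4, 158.9], [97.4, 391.3], [250.7, 380.0], [250.8, 170.6]]
```

View pics/c17.png

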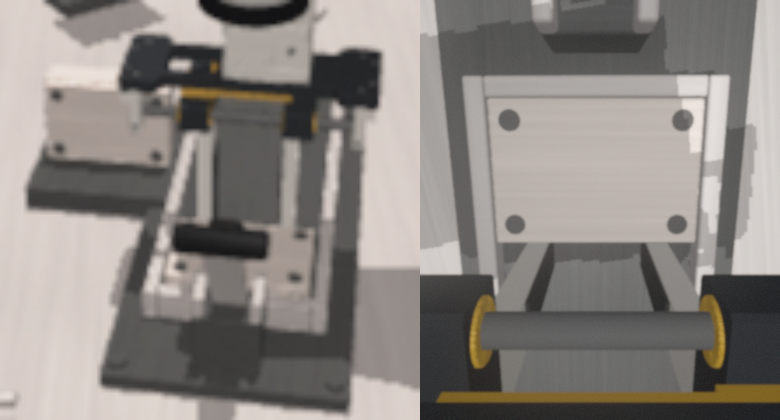

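Request:
arm_command(plan=[0,-0.003,-0.015,0,0,0,-0.003,-0.015,0.1,0,0,-0.003,-0.015,0.22,0,0,-0.003,-0.015,0.34,0,1,-0.003,-0.015,0.46,0,1,0.005,0.03,0.48,0,1,0.022,0.14,0.48,0,1,0.04,0.26,0.48,0,1,0.058,0.38,0.48,0,1,0.076,0.49,0.48,0,1,0.082,0.5286,0.48,0,1,0.082,0.5286,0.48,0,1,0.082,0.5286,0.48,0,1,0.082,0.5286,0.48,0])

```text
time_s: 23.5
ee_pos: [0.5091, 0.2877, 0.4205]
eef_rot: [3.141, 0.0, 1.416]
force: [-1.3, -0.1, -0.8]
grip_width: 0.0002
```

```bash
python3 - <<'E'
from h import *
np.set_printoptions(precision=4,suppress=True)
o=obs();print(w2f(o["ee_pos"]))
im=snap("wrist","wrist18.png");s=snap("side","side18.png");t=snap("top","top18.png")
cv2.imwrite("pics/c18.png",np.hstack([cv2.resize(s[130:310,205:385],(420,420)),im[:,100:460]]))
for n in("side","wrist"):
  for k in("clamp_tip","cover_a","block_bar"):
    for d in vision.pinpoint(k,n)[:2]: print(n,k,np.round(d["at"],1),round(d["confidence"],2))
E
```

```text
{'time_s': 23.5, 'qpos': [0.4518, 0.3667, 1.3955, -0.0001, 1.3792, 0.6069], 'ee_pos': [0.5091, 0.2877, 0.4205], 'eef_rot': [3.1414, 0.0, 1.4157], 'force': [-1.2539, -0.1148, -0.8475], 'grip_width': 0.0002}
[  0.5694 170.5316 420.4712]
side clamp_tip [261.3 298.2] 0.72
side cover_a [264.2 304.4] 0.79
side cover_a [274.1 300.1] 0.64
side block_bar [136.2 270.4] 0.84
```

View pics/c18.png

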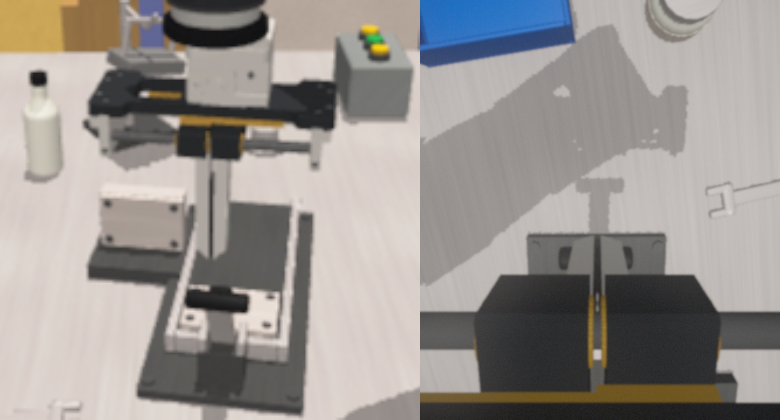

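Request:
arm_command(plan=[1,0,0,-0.1,0,1,0,0,-0.2,0,1,0,0,-0.229,0,1,0,0,-0.229,0,1,-0.003,-0.02,-0.229,0,1,-0.006,-0.04,-0.229,0,1,-0.011,-0.07,-0.21,0,1,-0.0157,-0.101,-0.1865,0,1,-0.022,-0.143,-0.1765,0,1,-0.029,-0.185,-0.1715,0,1,-0.029,-0.185,-0.1715,0])

```text
time_s: 25.05
ee_pos: [0.4972, 0.213, 0.3522]
eef_rot: [3.141, 0.0, 1.415]
force: [-0.3, 0.2, -0.3]
grip_width: 0.0003
```

```bash
python3 - <<'E'
from h import *
np.set_printoptions(precision=4,suppress=True)
o=obs();print(w2f(o["ee_pos"]))
im=snap("wrist","wrist19.png");s=snap("side","side19.png")
cv2.imwrite("pics/c19.png",np.hstack([cv2.resize(s[130:310,205:385],(420,420)),im[:,100:460]]))
E
```

```text
{'time_s': 25.05, 'qpos': [0.3371, 0.3284, 1.6103, -0.0005, 1.2026, 0.493], 'ee_pos': [0.4972, 0.213, 0.3522], 'eef_rot': [3.1411, 0.0003, 1.4151], 'force': [-0.2931, 0.1513, -0.3342], 'grip_width': 0.0003}
[  0.2544  94.8938 352.23  ]
```

View pics/c19.png

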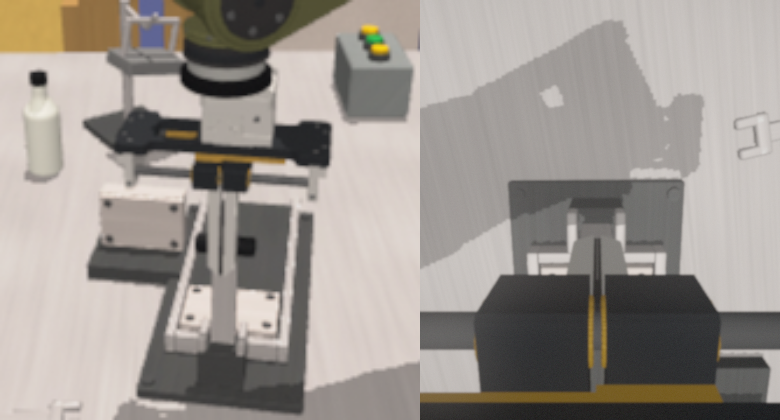

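Request:
arm_command(plan=[1,-0.005,-0.035,0,0,1,-0.011,-0.069,-0.0025,0,1,-0.0146,-0.094,-0.006,0,1,-0.018,-0.119,-0.01,0,1,-0.022,-0.141,-0.01,0,1,-0.022,-0.141,-0.01,0])

```text
time_s: 25.75
ee_pos: [0.4885, 0.1577, 0.3476]
eef_rot: [-3.141, 0.0, 1.416]
force: [0.3, -0.3, -0.1]
grip_width: 0.0005
```

```bash
python3 - <<'E'
from h import *
np.set_printoptions(precision=4,suppress=True)
o=obs();print(w2f(o["ee_pos"]))
im=snap("wrist","wrist20.png");s=snap("side","side20.png")
cv2.imwrite("pics/c20.png",np.hstack([cv2.resize(s[130:310,205:385],(420,420)),im[:,100:460]]))
E
```

```text
{'time_s': 25.75, 'qpos': [0.241, 0.2746, 1.6924, -0.0004, 1.1749, 0.3958], 'ee_pos': [0.4885, 0.1577, 0.3476], 'eef_rot': [-3.1414, 0.0005, 1.4161], 'force': [0.3396, -0.3167, -0.1434], 'grip_width': 0.0005}
[  0.1588  38.8873 347.6418]
```

View pics/c20.png

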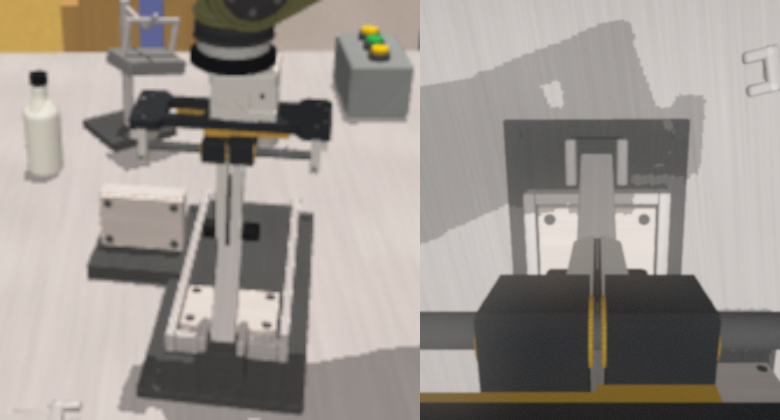

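Request:
arm_command(plan=[1,0,0.005,0.05,0,1,0,0.005,0.0875,0,1,-0.005,-0.03,0.0875,0,1,-0.0096,-0.062,0.0875,0,1,-0.0104,-0.067,0.06,0,1,-0.0104,-0.067,0.035,0,1,-0.012,-0.079,0.015,0,1,-0.014,-0.091,-0.005,0,1,-0.017,-0.109,-0.025,0,1,-0.0196,-0.126,-0.045,0,1,-0.0215,-0.139,-0.068,0,1,-0.0234,-0.151,-0.09,0,1,-0.0245,-0.158,-0.115,0,1,-0.0257,-0.1655,-0.14,0,1,-0.0257,-0.1655,-0.14,0])

```text
time_s: 27.35
ee_pos: [0.478, 0.0924, 0.2897]
eef_rot: [-3.139, 0.001, 1.417]
force: [-0.3, -0.2, 0.7]
grip_width: 0.0006
```

```bash
python3 - <<'E'
from h import *
np.set_printoptions(precision=4,suppress=True)
o=obs();print(w2f(o["ee_pos"]))
im=snap("wrist","wrist21.png");s=snap("side","side21.png")
cv2.imwrite("pics/c21.png",np.hstack([cv2.resize(s[130:310,205:385],(420,420)),im[:,100:460]]))
E
```

```text
{'time_s': 27.35, 'qpos': [0.1156, 0.2951, 1.8177, 0.0002, 1.0317, 0.2695], 'ee_pos': [0.478, 0.0924, 0.2897], 'eef_rot': [-3.1387, 0.0006, 1.4168], 'force': [-0.2818, -0.1633, 0.7071], 'grip_width': 0.0006}
[ -0.2613 -27.3012 289.7397]
```

View pics/c21.png

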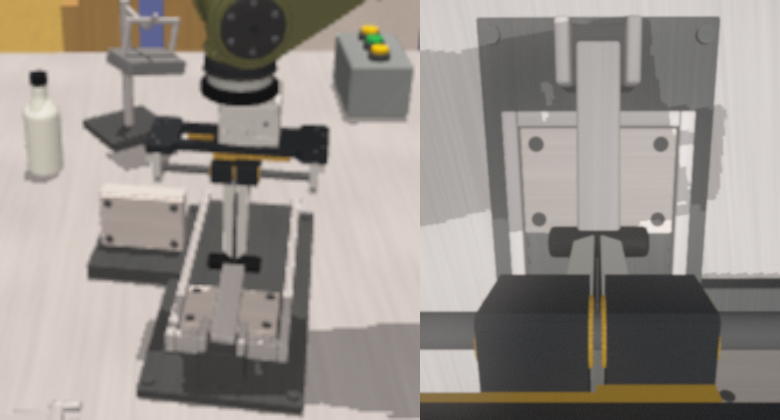

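Working. Press down the rest, about 20 mm, slowly.

Request:
arm_command(plan=[1,0,0.002,-0.012,0,1,0,0.002,-0.025,0,1,0,0.002,-0.037,0,1,0,0.002,-0.045,0,1,0,0.002,-0.05,0,1,0,0.002,-0.05,0])

```text
time_s: 28.05
ee_pos: [0.4783, 0.0934, 0.2714]
eef_rot: [-3.141, 0.0, 1.417]
force: [0.5, 1.0, 0.8]
grip_width: 0.0002
```

```bash
python3 - <<'E'
from h import *
np.set_printoptions(precision=4,suppress=True)
o=obs();print(w2f(o["ee_pos"]))
im=snap("wrist","wrist22.png");s=snap("side","side22.png")
cv2.imwrite("pics/c22.png",np.hstack([cv2.resize(s[130:310,205:385],(420,420)),im[:,100:460]]))
E
```

```text
{'time_s': 28.05, 'qpos': [0.1177, 0.3238, 1.8302, 0.0001, 0.9881, 0.2713], 'ee_pos': [0.4783, 0.0934, 0.2714], 'eef_rot': [-3.1412, 0.0, 1.4171], 'force': [0.4644, 0.9778, 0.7649], 'grip_width': 0.0002}
[ -0.0918 -26.2207 271.3648]
```

View pics/c22.png

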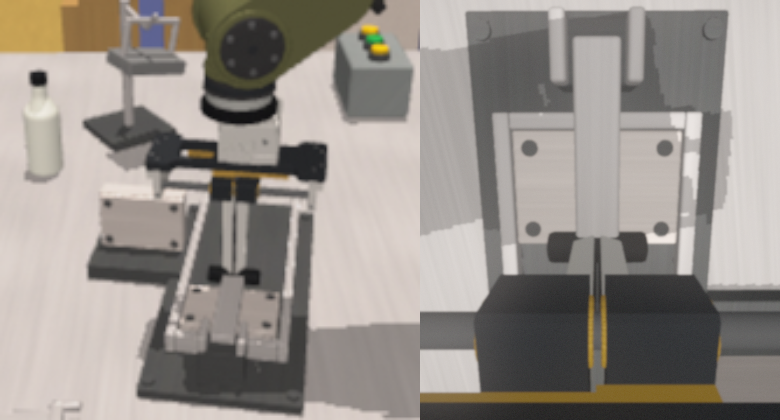

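Request:
arm_command(plan=[1,0,0,-0.004,0,1,0,0,-0.008,0,1,0,0,-0.008,0])

```text
time_s: 28.45
ee_pos: [0.4785, 0.0934, 0.2703]
eef_rot: [3.14, -0.0, 1.417]
force: [-10.4, -1.9, 26.2]
grip_width: 0.0007
```

Request:
arm_command(plan=[1,0,0,0.02,0,1,0,0,0.1,0,1,0,0,0.22,0,1,-0.1,-0.1,0.34,0,1,-0.25,-0.25,0.4,0,1,-0.25,-0.25,0.4,0,1,-0.25,-0.25,0.4,0,1,-0.25,-0.25,0.4,0])

```text
time_s: 29.25
ee_pos: [0.3777, -0.0073, 0.4293]
eef_rot: [3.139, -0.0, 1.415]
force: [0.4, 1.1, -0.3]
grip_width: 0.0005
```

```bash
python3 - <<'E'
from h import *
np.set_printoptions(precision=4,suppress=True)
o=obs();print(w2f(o["ee_pos"]))
im=snap("wrist","wrist23.png");s=snap("side","side23.png");t=snap("top","top23.png")
cv2.imwrite("pics/s23z.png",cv2.resize(s[110:310,205:385],None,fx=3.5,fy=2.9,interpolation=cv2.INTER_CUBIC))
cv2.imwrite("pics/t23z.png",cv2.resize(t[150:300,190:450],None,fx=3,fy=3,interpolation=cv2.INTER_CUBIC))
for n in("side","top"):
  for k,z in(("clamp_tip",.062),("block_bar",.199),("hook_seat",.194),("cover_a",.027)):
    for d in vision.pinpoint(k,n)[:2]: p=onz(n,d["at"],z);print(n,k,np.round(d["at"],1),round(d["confidence"],2),p,w2f(p))
E
```

```text
{'time_s': 29.25, 'qpos': [-0.1163, -0.1197, 1.9199, 0.0, 1.3389, 0.0394], 'ee_pos': [0.3777, -0.0073, 0.4293], 'eef_rot': [3.1391, -0.0001, 1.4151], 'force': [0.4246, 1.148, -0.2724], 'grip_width': 0.0005}
[ -84.0477 -141.1176  429.3356]
side clamp_tip [249.5 302.4] 0.94 [0.4849 0.1002 0.062 ] [  5.4297 -18.4991  62.    ]
side block_bar [134.3 268.9] 0.91 [ 0.5817 -0.389   0.199 ] [ 176.1196 -487.0263  199.    ]
side hook_seat [140.8 269.2] 0.94 [ 0.5792 -0.3367  0.194 ] [ 165.5619 -435.7554  194.    ]
side cover_a [263.1 301.3] 0.96 [0.4874 0.1098 0.027 ] [ 6.3652 -8.627  27.    ]
side cover_a [224.7 267.8] 0.65 [ 0.5785 -0.0765  0.027 ] [ 124.9792 -178.7766   27.    ]
top clamp_tip [242.1 262.5] 0.88 [0.4872 0.095  0.062 ] [  8.4789 -23.2357  62.    ]
top clamp_tip [209.3 412.8] 0.26 [ 0.6056 -0.3897  0.062 ] [ 199.7986 -484.0735   62.    ]
top block_bar [211.8 412.5] 0.92 [ 0.5785 -0.3455  0.199 ] [ 166.2931 -444.5699  199.    ]
top hook_seat [209.5 409.9] 0.63 [ 0.5858 -0.3395  0.194 ] [ 172.5929 -437.5356  194.    ]
top cover_a [213.9 304.3] 0.91 [ 0.586  -0.0392  0.027 ] [ 126.6377 -140.7291   27.    ]
top cover_a [244.  255.5] 0.78 [0.4824 0.1192 0.027 ] [ 0.0397 -0.1258 27.    ]
```

View pics/s23z.png

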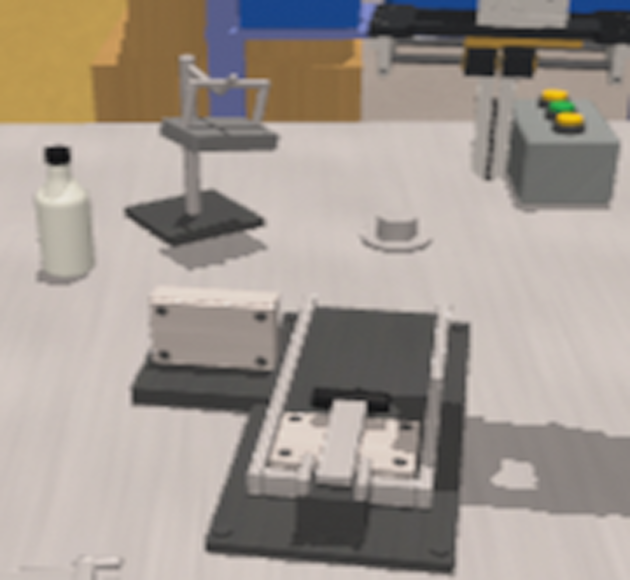

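View pics/t23z.png

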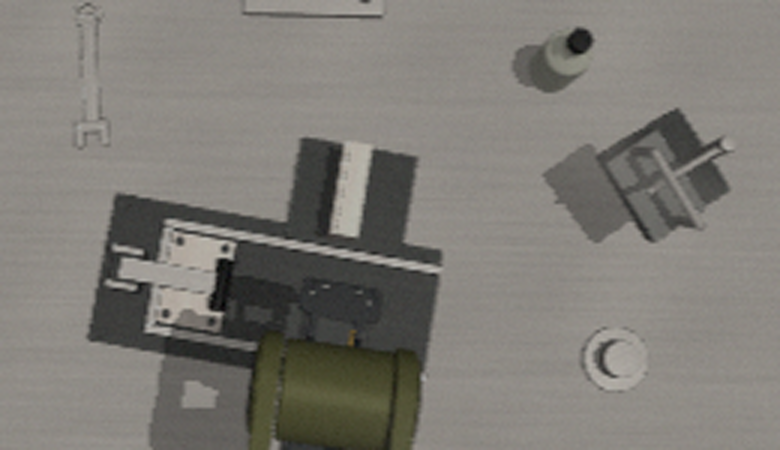

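View pics/wrist23.png

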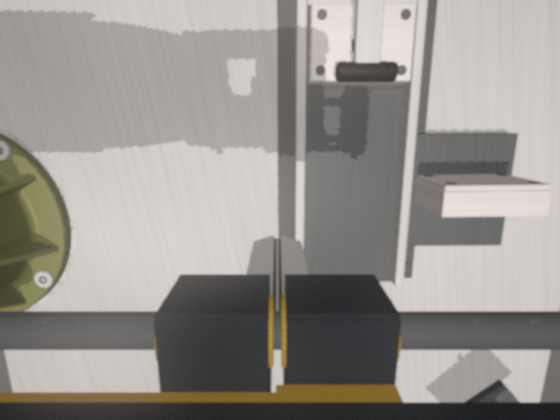

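```bash
python3 -c "
from station import job
print(job.hand_in())"
```

```text
the job is handed in; nothing more can be done
None
```

The whole sequence is done and handed in at about 30 s of the 66 s allowed. `hand_in()` gave no verdict, so what follows is from my own last checks.

- **Block:** it hangs on the hook by its handle, let go. In the last pictures the bar's middle is about 5–12 mm from the seat. The exception is one side-camera estimate, about 50 mm off, which disagreed with the pictures and the top camera; I discounted it.
- **Block release error:** when letting go I repeated a shift that counts from the pose at the start of the call, so the gripper went about 29 mm too low. The block twisted on the hook, then swung back and hung freely.
- **Cover:** I tipped the slideway cover rim down and slid it into the pocket. Its edges in the wrist picture match a top face 42 mm above the bench, which means it is seated. The top camera puts its centre within 1 mm of the pocket's; the side camera's estimate was about 11 mm off, outside the 8 mm limit. I trust the edge fit and the pictures over that.
- **Clamp:** I pushed it down until it stopped. The force then rose to about 26 N with the fingertips 71 mm above the bench, the height expected for a fully closed clamp.
- **Everything else:** in the pictures the spare cover and the bystanders look unmoved. The gripper is clear of everything.

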